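# Lock out the warming panel, lid the adhesive tins, check the panel and reset

### The job

Before the insole warming panel goes back on, make the bench safe: push the mushroom stop down until it latches, then put a lid squarely on every open adhesive tin so it sits seated and level (a lid left over may stay where it is). With the stop still down, take the infrared thermometer and hold it steady for three seconds, level and square on to the black dot on the panel's face with its lens about 10 cm away, without touching the panel, and stand it back upright on its pad. Last, turn the mushroom head clockwise until it springs up again, and leave the insole, hammer and flask where they are.

Things in the scene. Friction and masses are not known exactly. Their poses are not given: they have to be found in the camera images.
- stop_box: Yellow stop box fixed on the bench, 80 x 80 x 60 mm high. Origin at the centre of its underside, z up.
- stop_top (a point): Centre of the top of the red mushroom head: 40 mm diameter, 22 mm high. Up, its top is 96 mm above the bench, 14 mm gap between head and box; latched, 88 mm. It snaps down under about 3 N on its top and stays down; turning it about 0.8 rad (45 degrees) clockwise seen from above makes it rise again. Moves with the head.
- stop_push (a joint): How far the head is pushed down (m): 0 up, 0.008 fully down and latched.
- stop_turn (a joint): Turn of the head (rad), growing clockwise seen from above: 0 at rest, about 0.84 at the stop; a weak spring brings it back to 0 when let go.
- heater: Grey upright warming panel fixed on the bench, 240 mm wide (its y), 120 mm deep (its x), 260 mm high. Origin at the centre of its underside; its steel heating face looks along its own -x.
- dot (a point): Centre of the round black measuring dot (32 mm across) on the middle of the panel's heating face, 195 mm above the bench, 64 mm in front of the panel's axis. Axes as the panel: its +x points into the face.
- pad: Flat grey plastic pad, fixed, 110 x 90 x 4 mm high, on which the thermometer stands. Origin at the centre of its underside.
- thermometer: Grey pistol-shaped infrared thermometer (0.32 kg) standing on a black foot, 66 x 46 mm. Origin: centre of the foot's underside; z up, x the way it points. Level barrel to grip: 34 mm wide (y), 80 to 116 mm above the origin, x = -70 to +54 mm, then a 30 mm round nose to the lens at x = +80, z = 98 mm. Handle below it 26 mm wide.
- spot (a point): The point 100 mm straight ahead of the lens on the line of sight, where the thermometer measures: 180 mm ahead of the foot's centre, 98 mm above its underside. Axes as the thermometer.
- tin0: Open round steel adhesive tin, 84 mm outside diameter, 78 mm inside, 50 mm high (0.45 kg), 6 mm floor, standing loose on the bench; may be absent. All tins are alike. Origin at the centre of its underside.
- lid0: Loose steel lid, all alike: disc 92 mm across and 5 mm thick with an 8 mm deep centring step 66 mm across under it (the lid lies on this step) and a wooden knob on top, 24 mm diameter, from 13 to 47 mm above the origin. Origin at the centre of the step's underside; fits any tin. Seated, the disc rests on the rim with the step inside, so this origin is 42 mm above the tin's.
- tin1: Open round steel adhesive tin, 84 mm outside diameter, 78 mm inside, 50 mm high (0.45 kg), 6 mm floor, standing loose on the bench; may be absent. All tins are alike. Origin at the centre of its underside.
- lid1: Loose steel lid, all alike: disc 92 mm across and 5 mm thick with an 8 mm deep centring step 66 mm across under it (the lid lies on this step) and a wooden knob on top, 24 mm diameter, from 13 to 47 mm above the origin. Origin at the centre of the step's underside; fits any tin. Seated, the disc rests on the rim with the step inside, so this origin is 42 mm above the tin's.
- tin2: Open round steel adhesive tin, 84 mm outside diameter, 78 mm inside, 50 mm high (0.45 kg), 6 mm floor, standing loose on the bench; may be absent. All tins are alike. Origin at the centre of its underside.
- lid2: Loose steel lid, all alike: disc 92 mm across and 5 mm thick with an 8 mm deep centring step 66 mm across under it (the lid lies on this step) and a wooden knob on top, 24 mm diameter, from 13 to 47 mm above the origin. Origin at the centre of the step's underside; fits any tin. Seated, the disc rests on the rim with the step inside, so this origin is 42 mm above the tin's.
- tin3: Open round steel adhesive tin, 84 mm outside diameter, 78 mm inside, 50 mm high (0.45 kg), 6 mm floor, standing loose on the bench; may be absent. All tins are alike. Origin at the centre of its underside.
- lid3: Loose steel lid, all alike: disc 92 mm across and 5 mm thick with an 8 mm deep centring step 66 mm across under it (the lid lies on this step) and a wooden knob on top, 24 mm diameter, from 13 to 47 mm above the origin. Origin at the centre of the step's underside; fits any tin. Seated, the disc rests on the rim with the step inside, so this origin is 42 mm above the tin's.
- insole: Bystander: cork insole blank, about 270 x 80 x 8 mm, origin at its underside.
- hammer: Bystander: hammer lying on the bench, origin at its underside.
- flask: Bystander: white plastic bottle with a black cap, 60 mm diameter, 140 mm high, origin at its underside.
Not all that is in view belongs to the job. Of the things that look like the thermometer, the smallest one is meant.

How it is judged:
By the outcome, as a careful person would: the job done as asked, in the order asked, and still so for the second after the job is handed in, with the robot touching nothing.
Of tin0, tin1, tin2, tin3 only 3 to 4 are there at a start; the rules pass over those that are not, and their reading is None.
At some moment in a run one of tin0, tin1, tin2, tin3, lid0, lid1, lid2, lid3 may be knocked a few centimetres aside while the robot is not near it.
It also fails if it takes over 208 s, if anything falls off the work surface, if the arm or the gripper's body presses on something with over 40 N, if the wrist force passes 120 N, or if a joint passes its speed limit or range.

### The arm

A 6-joint arm with a two-finger parallel gripper is mounted at the origin on the work surface. World frame = base frame: x ahead of the robot, y to its left, z up, the work surface at z = 0. Lengths are in m, angles in rad, forces in N, time in s.
With the tool pointing down it reaches from about 0.3 to 0.875 m from the base axis. Payload 6.4 kg.
Tool frame: the origin (TCP) lies midway between the tips of the shut fingers; the grasp point (between the pads) lies 19 mm behind it; z points along the fingers, y is the line along which they close (so a half turn about z gives the same grasp; the last joint's range is limited). The gripper opens to 85 mm and grips with 20 to 120 N. Pads are 22 mm wide; open, the fingers measure 114 mm over their backs; the gripper's body (76 mm by 85 mm) begins 54 mm behind the grasp point. The pads swing forward as they close: fully open they stand 13 mm farther back than shut.
Start: joints at [-1.534, 0.181, 1.607, -0, 1.354, -0.206], TCP at [0.138, -0.558, 0.231] pointing down, gripper open.
Joint ranges: [-2.99, 2.99], [-0.89, 2.07], [0.3, 2.58], [-1.14, 4.28], [0, 2.63], [-3.12, 3.12]. Speed limits (rad/s): [2.57, 2.57, 3.01, 3.14, 3.14, 3.14].

### API

Orientations are given as a unit quaternion [w, x, y, z].
In Python, from bench import * gives the robot as it stands.
- The arm moves only by the tool play_rows, never from a script. Its argument "plan" is a list of rows, each a list of 3 entries, a list of its own where there are three numbers: the finger opening in mm, from 0 to 85.4, then the shift along the tool's x, y, z normalised to -1 to 1, where 1 is 40 cm, then the turn about the tool's z normalised to -1 to 1, where 1 is pi rad. A call has 1 to 10 rows; each row is the pose to reach, as a shift and turn from the pose commanded when the call began, along the tool's axes at that moment, turning the shorter way round; what a row does not reach only later rows make up. A row lasts 1/10 s, in which the tool goes at most 50 mm and 8.59 degrees, less where a joint would pass 70% of its speed; a pose out of reach is approached as far as the arm can. A call with a number of a shift or a turn outside -1 to 1 is refused whole. A call with a gripper value outside its range is refused whole. The fingers move at their own pace and stop on an object; the grip force is fixed at half the most. Time passes only in rows, so rows that repeat a pose let the fingers close. It gives the time, the measured TCP pose, the force, the opening and the grip force at its end, in the units of the state.
- get_obs(): the state, without advancing time (a new reading comes with each control period).
- camera(name): name is "side" or "top"; returns a dict with "image" (384x512x3 uint8, red, green, blue), "range_z" (384x512 float32, m along the optical axis (not along the pixel's ray), 0 where there is no reading), "intrinsics" (3x3 intrinsics, pixels), "k1" (the pictures are not rectified: a ray, as slopes to the right and down, at radius r is drawn at 1 + k1 r^2 times it, then the intrinsics apply), "rvec" (rotation vector, rad) and "tvec" (3), from world to camera coordinates, as OpenCV has them. Camera axes: x right, y down, z forward; pixel columns grow to the right and rows downward; lengths in m; the calibration is good to about 2 mm. A picture is of the moment at which its call begins.
- hand_in(): hands the job in; it is judged then, once.
Trained networks look in a picture, given as the dict that the camera call returned (one of the last four; its "shot" number tells which), for a name from the list of things; names that differ only in an ending like _2 or _b are one class to them, and where a whole thing is asked for, a point or a joint stands for the part that bears it (a point fixed in the world has none). Each returns a list of dicts, best first, with "conf" (0 to 1); they miss things now and then, are a little off and sometimes report something else, mostly with a low value. They report only what shows in the picture. A call takes as long as a camera call. They do not tell look-alikes from the thing itself.
- search_frame(picture, label): "rect" ([centre column, centre row, width, height] in pixels, round what is visible of it).
- masks_of(picture, label): "mask" (384x512 bool, what is visible of it) and "rect" ([centre column, centre row, width, height] in pixels, round what is visible of it).
The state is a dict: "time_s": time; "q": joint angles; "dq": joint speeds; "joint_efforts": joint torques, N m; "eef_pos": TCP position; "eef_rot": TCP orientation; "wrist_force": force on the tool from outside, world axes, zero at the start; "torque": the same for the moment, N m; "opening": opening from 0.0 (shut) to 1.0 (fully open); "grasp_force": force on a finger pad.
Only numpy, scipy, OpenCV 4.12 (cv2) and the standard library are available. Lean on these libraries where they do the work, as an engineer would, in place of code of your own. Each camera call takes 0.05 s, during which the arm holds its last target. There are 200 camera calls.

## Working session

There is one attempt and no reset: what is moved stays moved. The work goes in short steps, Python scripts to look and compute and a tool call to move; the robot and the scene stay as the last step left them, time stands still between calls to the robot, and variables do not carry over. Pictures are saved under pics/ and viewed, at most 14 in all, crops included, and the job is handed in when it is done.

Besides the shell and the picture viewer there is one more tool, called by a JSON object that holds its "method" and its "body". play_rows: Moves the arm, as the interface text tells. Its arguments: {"type":"object","properties":{"plan":{"type":"array","items":{"type":"array"}}},"required":["plan"]}

```bash
ls; mkdir -p pics
cat > h.py <<'E'
from bench import *
import numpy as np, cv2
from scipy.spatial.transform import Rotation as R
def pts(p):
    K=np.array(p['intrinsics']);h,w=p['range_z'].shape
    u,v=np.meshgrid(np.arange(w),np.arange(h))
    x=(u-K[0,2])/K[0,0];y=(v-K[1,2])/K[1,1]
    xd,yd=x.copy(),y.copy()
    for _ in range(15):
        s=1+p['k1']*(x*x+y*y);x=xd/s;y=yd/s
    z=p['range_z'];C=np.stack([x*z,y*z,z],-1)
    Rm=cv2.Rodrigues(np.array(p['rvec'],float))[0]
    W=(C-np.array(p['tvec']).reshape(3))@Rm
    W[z<=0]=np.nan
    return W
def save(p,n,crop=None,s=1):
    im=p['image'][:,:,::-1]
    if crop: a,b,c,d=crop; im=im[b:d,a:c]
    cv2.imwrite('pics/'+n,cv2.resize(im,None,fx=s,fy=s,interpolation=cv2.INTER_CUBIC))
E
python3 - <<'E'
from h import *
o=get_obs();print({k:np.round(v,3) for k,v in o.items() if not isinstance(v,str)})
for c in('top','side'):
    p=camera(c);save(p,c+'0.png',s=1.5);W=pts(p)
    Rm=cv2.Rodrigues(np.array(p['rvec'],float))[0];print(c,'cam',-Rm.T@np.array(p['tvec']).ravel())
    for n in ['stop_box','heater','pad','thermometer','tin0','lid0','insole','hammer','flask']:
        for d in masks_of(p,n):
            if d['conf']<.2: continue
            q=W[d['mask']];q=q[~np.isnan(q[:,0])]
            if len(q)==0: continue
            print(n,round(d['conf'],2),np.round(d['rect']),'med',np.round(np.median(q,0),3),'lo',np.round(np.percentile(q,3,axis=0),3),'hi',np.round(np.percentile(q,97,axis=0),3))
E
```

```text
pics
{'time_s': np.float64(0.0), 'q': array([-1.534,  0.182,  1.608,  0.   ,  1.354, -0.206]), 'dq': array([ 0.   , -0.   ,  0.002, -0.002, -0.001,  0.001]), 'joint_efforts': array([-1.0000e-03, -4.4488e+01, -3.5134e+01, -0.0000e+00,  9.0000e-03,
        0.0000e+00]), 'eef_pos': array([ 0.138, -0.558,  0.23 ]), 'eef_rot': array([-0.001,  0.993,  0.121,  0.   ]), 'wrist_force': array([ 0.059,  0.12 , -0.517]), 'torque': array([-0.032,  0.044,  0.051]), 'grasp_force': np.float64(0.0), 'opening': np.float64(1.002)}
top cam [0.21252562 0.1147891  1.77960645]
stop_box 0.94 [221. 150.  22.  33.] med [0.616 0.212 0.059] lo [0.583 0.173 0.002] hi [0.671 0.251 0.098]
stop_box 0.4 [236. 124.  70.  28.] med [0.755 0.185 0.022] lo [0.716 0.037 0.005] hi [0.785 0.282 0.032]
heater 0.81 [122. 206.  76.  83.] med [0.409 0.513 0.257] lo [0.299 0.434 0.047] hi [0.531 0.606 0.265]
pad 0.94 [222. 193.  29.  31.] med [0.465 0.213 0.003] lo [ 0.438  0.169 -0.005] hi [0.549 0.254 0.012]
pad 0.61 [220. 154.  13.  12.] med [0.622 0.213 0.094] lo [0.606 0.196 0.061] hi [0.649 0.231 0.101]
thermometer 0.75 [2
[... 3615 characters left out ...]
5 0.389 0.092] lo [0.627 0.349 0.008] hi [0.681 0.409 0.142]
insole 0.93 [248. 138.  49.  37.] med [ 0.741 -0.17   0.008] lo [ 0.707 -0.311  0.   ] hi [ 0.778 -0.067  0.015]
hammer 0.9 [183. 189.  54.  57.] med [0.756 0.215 0.023] lo [0.715 0.041 0.01 ] hi [0.789 0.287 0.03 ]
hammer 0.56 [209. 211.  33.  35.] med [0.615 0.232 0.058] lo [0.586 0.18  0.006] hi [0.663 0.257 0.097]
hammer 0.53 [305. 128.  24.  14.] med [ 0.573 -0.345  0.014] lo [ 0.537 -0.404 -0.   ] hi [ 0.617 -0.31   0.047]
hammer 0.45 [211. 199.  13.  10.] med [0.623 0.222 0.093] lo [0.608 0.199 0.064] hi [0.646 0.235 0.101]
flask 0.73 [170. 228.  25.  28.] med [0.645 0.389 0.092] lo [0.627 0.359 0.004] hi [0.709 0.409 0.142]
```

View pics/top0.png

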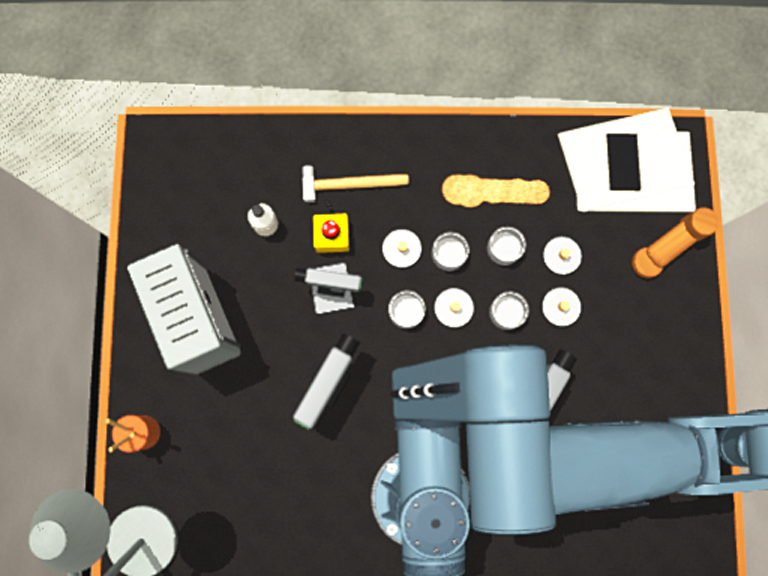

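View pics/side0.png

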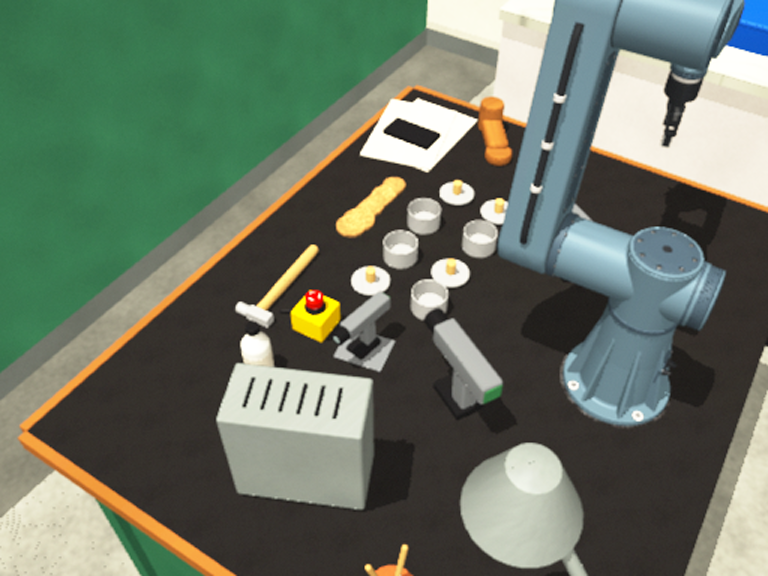

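The pad holds the smallest look-alike: barrel top at 116 mm, small picture at (332,280). The bigger ones are at (325,385) and behind the arm at (560,380), both with tops near 165 mm. Next: fit precise poses and make an enlarged crop to confirm.

```bash
cat >> h.py <<'E'
def cloud(names=('top','side')):
    out=[]
    for c in names:
        p=camera(c);W=pts(p).reshape(-1,3);I=p['image'].reshape(-1,3).astype(float);k=~np.isnan(W[:,0]);out.append((c,W[k],I[k]))
    return out
def near(W,x,y,r,z0,z1): return (np.hypot(W[:,0]-x,W[:,1]-y)<r)&(W[:,2]>z0)&(W[:,2]<z1)
def circ(P,r,c0):
    from scipy.optimize import least_squares
    return least_squares(lambda c:np.hypot(P[:,0]-c[0],P[:,1]-c[1])-r,c0,loss='soft_l1',f_scale=.002).x
TIN=[(.598,-.211),(.436,-.213),(.438,.031),(.58,-.077)]
LID=[(.572,-.35),(.592,.041),(.446,-.083),(.446,-.343)]
def rep(C):
    for c,W,I in C:
        for n,L in(('tin',TIN),('lid',LID)):
            for i,(x,y) in enumerate(L):
                if n=='tin':
                    m=near(W,x,y,.06,.044,.057);q=circ(W[m,:2],.0405,(x,y))
                    print(c,n,i,m.sum(),np.round(q,4))
                else:
                    m=near(W,x,y,.06,.006,.02);h=cv2.minEnclosingCircle(W[m,:2].astype(np.float32))
                    k=near(W,x,y,.06,.040,.056)
                    print(c,n,i,m.sum(),np.round(h[0],4),round(h[1],4),'knob',k.sum(),np.round(W[k].mean(0),4))
E
python3 - <<'E'
from h import *
C=cloud();rep(C)
for c,W,I in C:
    red=(I[:,0]>120)&(I[:,1]<60)&near(W,.62,.21,.06,.07,.11)
    k=red&(W[:,2]>.088);print(c,'head',red.sum(),np.round(W[red].mean(0),4),'top',np.round(W[k].mean(0),4),W[red,2].max())
    m=near(W,.615,.212,.09,.055,.065);print('box',cv2.minAreaRect(W[m,:2].astype(np.float32)))
    m=near(W,.41,.513,.2,.25,.275);print('heater',cv2.minAreaRect(W[m,:2].astype(np.float32)),W[m,2].mean())
    m=near(W,.493,.213,.12,.110,.13);P=W[m,:2];print('barrel',m.sum(),cv2.minAreaRect(P.astype(np.float32)),P.mean(0))
    m=near(W,.493,.213,.12,.085,.13);P=W[m,:2];print('barrel+nose',m.sum(),cv2.minAreaRect(P.astype(np.float32)))
    m=near(W,.493,.213,.1,.002,.0075);P=W[m,:2];print('pad',m.sum(),cv2.minAreaRect(P.astype(np.float32)))
    m=near(W,.493,.213,.1,.009,.03);P=W[m,:2];print('foot',m.sum(),cv2.minAreaRect(P.astype(np.float32)))
    # front face of heater: points between heights
    m=near(W,.41,.5,.16,.06,.245);print('hpts',m.sum())
p=camera('top');a=p['image'][170:290,170:260];q=camera('side');b=q['image'][160:280,190:340]
cv2.imwrite('pics/crop1.png',cv2.resize(np.hstack([a,b])[:,:,::-1],None,fx=3.3,fy=3.3,interpolation=2))
E
```

```text
top tin 0 66 [ 0.5935 -0.2087]
top tin 1 64 [ 0.4343 -0.2102]
top tin 2 63 [0.437  0.0317]
top tin 3 63 [ 0.5792 -0.0745]
top lid 0 392 [ 0.5727 -0.3499] 0.0588 knob 34 [ 0.5742 -0.3505  0.0474]
top lid 1 400 [0.5899 0.0372] 0.0591 knob 32 [0.591  0.0408 0.046 ]
top lid 2 427 [ 0.4469 -0.0809] 0.0588 knob 34 [ 0.4442 -0.0828  0.0475]
top lid 3 411 [ 0.4455 -0.3456] 0.0597 knob 36 [ 0.4468 -0.3438  0.0463]
side tin 0 80 [ 0.5962 -0.2088]
side tin 1 78 [ 0.4368 -0.2103]
side tin 2 102 [0.44   0.0346]
side tin 3 86 [ 0.5824 -0.0719]
side lid 0 235 [ 0.5689 -0.3478] 0.0554 knob 25 [ 0.5753 -0.3495  0.0462]
side lid 1 324 [0.598  0.0428] 0.0546 knob 34 [0.593  0.0447 0.0459]
side lid 2 317 [ 0.4457 -0.0892] 0.0546 knob 34 [ 0.4469 -0.0798  0.0463]
side lid 3 177 [ 0.4508 -0.3447] 0.0487 knob 25 [ 0.4494 -0.3426  0.0464]
top head 46 [0.6172 0.2121 0.0931] top [0.6182 0.2126 0.0948] 0.10341649960850872
box ((0.623384416103363, 0.21341019868850708), (0.0813654288649559, 0.07563433051109314), 0.596176266670227)
heater ((0.4184299111366272, 0.527611494064331), (0.24227353930473328, 0.126031443
[... 683 characters left out ...]
.08381133526563644, 0.08410084992647171), 2.9267449378967285)
heater ((0.4186035394668579, 0.5323089957237244), (0.23999622464179993, 0.12464439868927002), 24.371810913085938) 0.25994230187969647
barrel 421 ((0.5002890229225159, 0.2176324427127838), (0.15780717134475708, 0.03716273605823517), 81.80429077148438) [0.49858413 0.21977396]
barrel+nose 604 ((0.546352744102478, 0.20938840508460999), (0.15762606263160706, 0.13146556913852692), 79.93084716796875)
pad 559 ((0.494364857673645, 0.20589083433151245), (0.19547390937805176, 0.18199968338012695), 15.719488143920898)
foot 272 ((0.4966444969177246, 0.21399059891700745), (0.19013243913650513, 0.11011305451393127), 16.053630828857422)
hpts 3543
```

View pics/crop1.png

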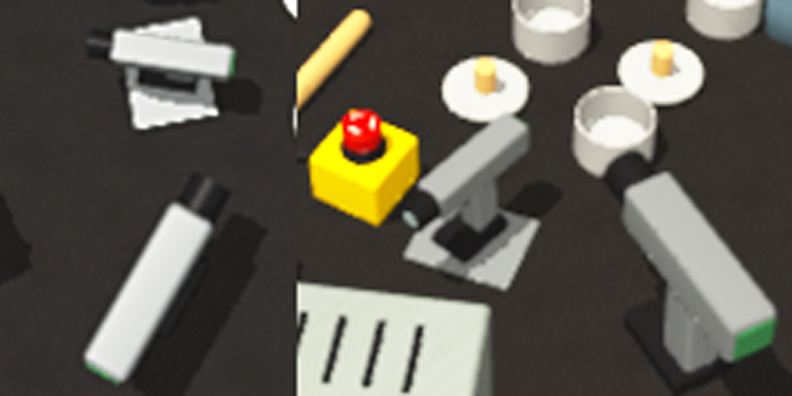

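The crop confirms it: the small thermometer stands on the light pad, nose to +y. The larger ones stand on the bare bench. Now the heater face, the dot and the first moves.

```bash
cat >> h.py <<'E'
def go(*wps):
    """wps: (x,y,z,phi_deg) ; prints per-call numbers"""
    o=get_obs();p=np.array(o['eef_pos']);w,x,y,z=o['eef_rot'];M=R.from_quat([x,y,z,w]).as_matrix()
    ph=np.arctan2(M[1,0],M[0,0]);print('now',np.round(p,4),'phi',round(np.degrees(ph),2),'open',round(o['opening']*85.4,1),'F',np.round(o['wrist_force'],1),'t',round(o['time_s'],1))
    for (a,b,c,f) in wps:
        d=np.array([a,b,c])-p;f=ph if f is None else np.radians(f)
        s=np.array([d@[np.cos(ph),np.sin(ph),0],d@[np.sin(ph),-np.cos(ph),0],-d[2]])/.4
        t=(ph-f+np.pi)%(2*np.pi)-np.pi
        print((a,b,c),np.round(s,4).tolist(),round(t/np.pi,4),'rows',int(max(np.ceil(np.linalg.norm(d)/.05),np.ceil(abs(t)/.15))))
        p=np.array([a,b,c]);ph=f
E
python3 - <<'E'
from h import *
for c,W,I in cloud():
    xh=np.array([np.cos(np.radians(114.7)),np.sin(np.radians(114.7))]);yh=np.array([-xh[1],xh[0]])
    L=np.stack([(W[:,:2]-[.4185,.53])@xh,(W[:,:2]-[.4185,.53])@yh,W[:,2]],1)
    m=(L[:,0]>-.085)&(L[:,0]<-.045)&(abs(L[:,1])<.11)&(L[:,2]>.05)&(L[:,2]<.245)
    print(c,'face',m.sum())
    if m.sum()>20:
        f=np.polyfit(L[m,1],L[m,0],1);print('tilt deg',np.degrees(f[0]),'x at 0',f[1],np.std(L[m,0]-np.polyval(f,L[m,1])))
        d=m&(I.mean(1)<60);print('dark',d.sum(),L[d].mean(0) if d.any() else '', 'mean bright',I[m].mean())
    t=(abs(L[:,2]-.26)<.008)&(abs(L[:,0])<.09)&(abs(L[:,1])<.14)
    print('top ext',np.percentile(L[t],[1,99],axis=0))
go((.35,-.22,.2,None),(.5,.05,.2,None),(.622,.2145,.12,None),(.622,.2145,.087,None))
E
```

```text
top face 645
tilt deg 0.3501791273125511 x at 0 -0.060897754490528005 0.0021649239919971385
dark 72 [-0.06528357 -0.00599685  0.14723543] mean bright 108.86356589147287
top ext [[-0.0569049  -0.11502244  0.25246734]
 [ 0.05876405  0.11714445  0.26626685]]
side face 0
top ext [[-0.05578525 -0.1169868   0.25323946]
 [ 0.06135393  0.11681901  0.26521343]]
now [ 0.1383 -0.5582  0.2313] phi 13.91 open 85.6 F [1.4 0.9 0.1] t 1.3
(0.35, -0.22, 0.2) [0.7171, -0.6933, 0.0783] 0.0 rows 9
(0.5, 0.05, 0.2) [0.5263, -0.565, -0.0] 0.0 rows 7
(0.622, 0.2145, 0.12) [0.3949, -0.3259, 0.2] 0.0 rows 5
(0.622, 0.2145, 0.087) [0.0, 0.0, 0.0825] 0.0 rows 1
```

{"method": "play_rows", "body": {"plan": [[0, [0.717, -0.693, 0], 0], [0, [0.717, -0.693, 0], 0], [0, [0.717, -0.693, 0], 0], [0, [0.717, -0.693, 0], 0], [0, [0.717, -0.693, 0], 0], [0, [0.717, -0.693, 0], 0], [0, [0.717, -0.693, 0], 0], [0, [0.717, -0.693, 0], 0], [0, [0.717, -0.693, 0], 0], [0, [0.717, -0.693, 0], 0]]}}

```text
time_s: 2.3
eef_pos: [0.3505, -0.2193, 0.2315]
eef_rot: [0.0, 0.992, 0.123, 0.0]
wrist_force: [-0.8, 0.1, 0.6]
opening: -0.0
grasp_force: 0.0
```

{"method": "play_rows", "body": {"plan": [[0, [0.921, -0.891, 0], 0], [0, [0.921, -0.891, 0], 0], [0, [0.921, -0.891, 0], 0], [0, [0.921, -0.891, 0], 0], [0, [0.921, -0.891, 0], 0], [0, [0.921, -0.891, 0], 0], [0, [0.921, -0.891, 0], 0], [0, [0.921, -0.891, 0], 0], [0, [0.921, -0.891, 0.1], 0], [0, [0.921, -0.891, 0.1], 0]]}}

```text
time_s: 3.3
eef_pos: [0.6147, 0.1981, 0.1977]
eef_rot: [0.0, 0.993, 0.12, 0.001]
wrist_force: [1.0, -1.8, 0.4]
opening: -0.002
grasp_force: 0.0
```

Run:
```python
from h import *
go((.622,.2145,.11,13.91),(.622,.2145,.087,13.91))
```

```text
now [0.6147 0.1981 0.1977] phi 13.75 open -0.1 F [ 1.  -1.8  0.4] t 3.3
(0.622, 0.2145, 0.11) [0.0275, -0.0356, 0.2192] -0.0009 rows 2
(0.622, 0.2145, 0.087) [0.0, 0.0, 0.0575] 0.0 rows 1
```

{"method": "play_rows", "body": {"plan": [[0, [0, 0, 0.08], 0], [0, [0, 0, 0.16], 0], [0, [0, 0, 0.21], 0], [0, [0, 0, 0.225], 0], [0, [0, 0, 0.24], 0], [0, [0, 0, 0.25], 0], [0, [0, 0, 0.26], 0], [0, [0, 0, 0.265], 0], [0, [0, 0, 0.265], 0]]}}

```text
time_s: 4.2
eef_pos: [0.6125, 0.1988, 0.0924]
eef_rot: [-0.0, 0.993, 0.121, 0.0]
wrist_force: [-0.6, 0.2, 0.4]
opening: 0.001
grasp_force: 0.0
```

Run:
```python
from h import *
go()
p=camera('side');save(p,'stop1.png',(180,170,270,250),6)
C=cloud(('side',))
for c,W,I in C:
    red=(I[:,0]>120)&(I[:,1]<60)&near(W,.62,.21,.06,.05,.11);print(np.percentile(W[red,2],[0,50,98]))
```

```text
now [0.6125 0.1988 0.0924] phi 13.91 open 0.0 F [-0.6  0.2  0.4] t 4.2
[0.05914225 0.08650406 0.09729413]
```

View pics/stop1.png

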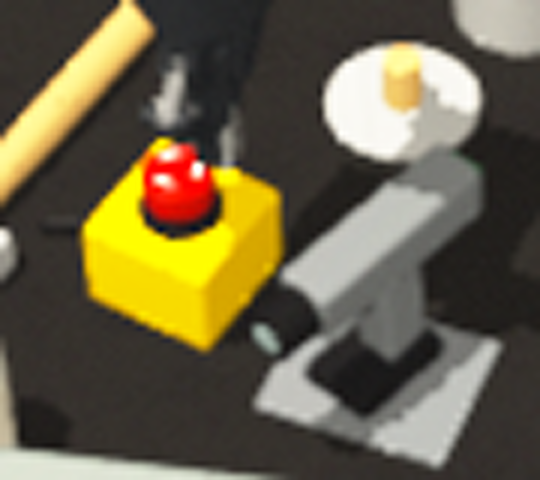

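{"method": "play_rows", "body": {"plan": [[0, [0, 0, -0.05], 0], [0, [0, 0, -0.05], 0], [0, [0.033, -0.033, -0.05], 0], [0, [0.033, -0.033, -0.05], 0], [0, [0.033, -0.033, -0.02], 0], [0, [0.033, -0.033, -0.005], 0], [0, [0.033, -0.033, 0.005], 0], [0, [0.033, -0.033, 0.012], 0], [0, [0.033, -0.033, 0.015], 0], [0, [0.033, -0.033, 0.015], 0]]}}

```text
time_s: 5.3
eef_pos: [0.6209, 0.2144, 0.0879]
eef_rot: [0.0, 0.993, 0.121, -0.001]
wrist_force: [-10.4, -2.3, 17.5]
opening: -0.002
grasp_force: 9.0
```

Run:
```python
from h import *
go()
C=cloud(('side',))
for c,W,I in C:
    red=(I[:,0]>120)&(I[:,1]<60)&near(W,.62,.21,.06,.05,.11);print(np.percentile(W[red,2],[0,50,98]))
```

```text
now [0.6209 0.2144 0.0879] phi 13.92 open -0.2 F [-10.4  -2.3  17.5] t 5.3
[0.05953616 0.07873628 0.09065889]
```

Latched (head top median dropped about 8 mm). Lift and head toward lid 1.

{"method": "play_rows", "body": {"plan": [[0, [0, 0, -0.05], 0], [0, [0, 0, -0.1], 0], [45, [0, 0, -0.2], 0], [45, [-0.174, 0.4, -0.2], 0], [45, [-0.174, 0.4, -0.2], 0], [45, [-0.174, 0.4, -0.2], 0], [45, [-0.174, 0.4, -0.2], 0], [45, [-0.174, 0.4, -0.2], 0], [45, [-0.174, 0.4, -0.2], 0], [45, [-0.174, 0.4, -0.2], 0]]}}

```text
time_s: 6.35
eef_pos: [0.5927, 0.0437, 0.1656]
eef_rot: [-0.0, 0.993, 0.121, -0.0]
wrist_force: [-0.9, 0.7, 0.0]
opening: 0.525
grasp_force: 0.0
```

```bash
cat >> h.py <<'E'
def stop(C):
    for c,W,I in C:
        red=(I[:,0]>120)&(I[:,1]<60)&near(W,.62,.21,.06,.05,.11);print(c,'stop red z',np.percentile(W[red,2],[50,98]),red.sum())
E
python3 - <<'E'
from h import *
C=cloud();rep(C);stop(C)
go((.592,.0425,.06,13.91),(.592,.0425,.018,13.91),(.592,.0425,.13,13.91),(.581,-.073,.1,13.91),(.581,-.073,.062,13.91))
E
```

```text
top tin 0 69 [ 0.5935 -0.2085]
top tin 1 61 [ 0.4346 -0.2099]
top tin 2 0 [0.438 0.031]
top tin 3 48 [ 0.5793 -0.0746]
top lid 0 418 [ 0.5706 -0.3495] 0.0576 knob 33 [ 0.5737 -0.3513  0.0472]
top lid 1 127 [0.6007 0.0337] 0.0518 knob 25 [0.5908 0.0406 0.0467]
top lid 2 419 [ 0.4455 -0.0827] 0.0595 knob 33 [ 0.4448 -0.0832  0.0467]
top lid 3 412 [ 0.4471 -0.3418] 0.0585 knob 36 [ 0.4465 -0.3435  0.0468]
side tin 0 77 [ 0.596  -0.2094]
side tin 1 86 [ 0.4373 -0.2105]
side tin 2 102 [0.4396 0.0347]
side tin 3 83 [ 0.5819 -0.0716]
side lid 0 224 [ 0.5738 -0.3495] 0.0538 knob 24 [ 0.5757 -0.3501  0.046 ]
side lid 1 332 [0.599  0.0403] 0.0533 knob 34 [0.5933 0.0453 0.0463]
side lid 2 308 [ 0.4441 -0.0833] 0.0499 knob 34 [ 0.4462 -0.0795  0.0468]
side lid 3 255 [ 0.4417 -0.3469] 0.0558 knob 27 [ 0.4488 -0.3433  0.0453]
top stop red z [0.08643386 0.09403648] 47
side stop red z [0.08182697 0.09217278] 90
now [0.5927 0.044  0.1656] phi 14.01 open 44.7 F [-0.1 -1.1 -0.3] t 6.5
(0.592, 0.0425, 0.06) [-0.0027, 0.0033, 0.2641] 0.0005 rows 3
(0.592, 0.0425, 0.018) [0.0, 0.0, 0.105] 0.0 rows 1
(0.592, 0.0425, 0.13) [0.0, 0.0, -0.28] 0.0 rows 3
(0.581, -0.073, 0.1) [-0.0961, 0.2737, 0.075] 0.0 rows 3
(0.581, -0.073, 0.062) [0.0, 0.0, 0.095] 0.0 rows 1
```

{"method": "play_rows", "body": {"plan": [[45, [-0.003, 0.003, 0.1], 0], [45, [-0.003, 0.003, 0.2], 0], [45, [-0.003, 0.003, 0.29], 0], [45, [-0.003, 0.003, 0.34], 0], [45, [-0.003, 0.003, 0.369], 0], [45, [-0.003, 0.003, 0.369], 0], [0, [-0.003, 0.003, 0.369], 0], [0, [-0.003, 0.003, 0.369], 0], [0, [-0.003, 0.003, 0.369], 0], [0, [-0.003, 0.003, 0.369], 0]]}}

```text
time_s: 7.45
eef_pos: [0.5933, 0.0413, 0.0199]
eef_rot: [0.0, 0.993, 0.121, 0.002]
wrist_force: [0.8, 1.1, 5.8]
opening: 0.264
grasp_force: 59.0
```

{"method": "play_rows", "body": {"plan": [[0, [0, 0, 0], 0], [0, [0, 0, -0.1], 0], [0, [0, 0, -0.2], 0], [0, [0, 0, -0.28], 0], [0, [0, 0, -0.28], 0], [0, [-0.05, 0.137, -0.28], 0], [0, [-0.096, 0.274, -0.205], 0], [0, [-0.096, 0.274, -0.205], 0], [0, [-0.096, 0.274, -0.205], 0], [0, [-0.096, 0.274, -0.205], 0]]}}

```text
time_s: 8.45
eef_pos: [0.5802, -0.0742, 0.0994]
eef_rot: [-0.001, 0.993, 0.12, -0.001]
wrist_force: [-0.6, 1.0, -0.9]
opening: 0.261
grasp_force: 59.1
```

Run:
```python
from h import *
go((.581,-.073,.062,13.91))
for c,W,I in cloud():
    for z0,z1 in((.085,.1),(.1,.15)):
        m=near(W,.581,-.073,.055,z0,z1)&(I.mean(1)>130);print(c,m.sum(),np.round(np.nanmean(W[m],0),4),cv2.minEnclosingCircle(W[m,:2].astype(np.float32)) if m.sum()>3 else '')
    x=near(W,.581,-.073,.06,.044,.057);print('tin',x.sum(),circ(W[x,:2],.0405,(.581,-.073)))
p=camera('side');save(p,'lid1.png',(200,120,320,220),6)
```

```text
now [ 0.5802 -0.0742  0.0994] phi 13.83 open 22.3 F [-0.6  1.  -0.9] t 8.4
(0.581, -0.073, 0.062) [0.0026, -0.0026, 0.0935] -0.0005 rows 1
top 34 [ 0.5707 -0.099   0.0915] ((0.5868690013885498, -0.08218121528625488), 0.04268118739128113)
top 0 [nan nan nan] 
tin 0 [ 0.581 -0.073]
side 278 [ 0.5759 -0.0644  0.0931] ((0.578058123588562, -0.07335656136274338), 0.051718663424253464)
side 12 [ 0.5766 -0.0593  0.1106] ((0.5695794224739075, -0.06101946532726288), 0.018946198746562004)
tin 53 [ 0.58162455 -0.07117921]<stdin>:5: RuntimeWarning: Mean of empty slice
```

View pics/lid1.png

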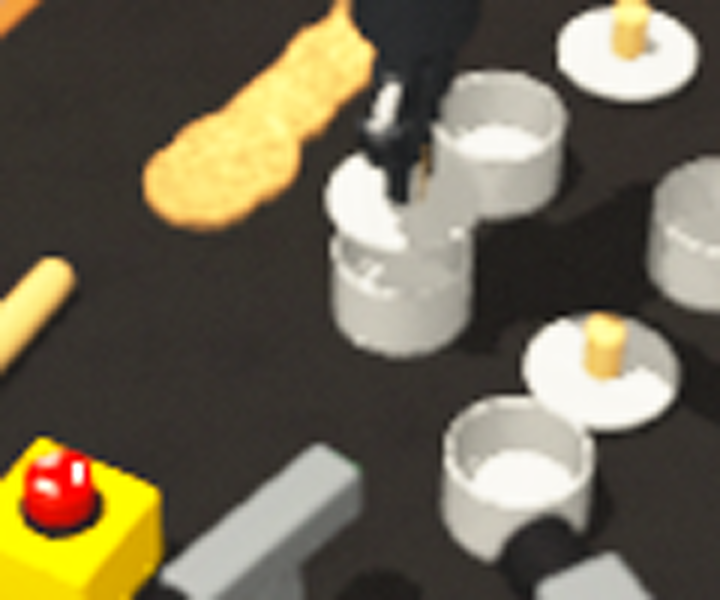

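The view shows the lid held level above tin 3, at crop pixel (400,200), with the stop head still down. Lowering it.

{"method": "play_rows", "body": {"plan": [[0, [0.003, -0.003, 0.03], 0], [0, [0.003, -0.003, 0.06], 0], [0, [0.003, -0.003, 0.08], 0], [0, [0.003, -0.003, 0.092], 0], [0, [0.003, -0.003, 0.092], 0], [45, [0.003, -0.003, 0.092], 0], [45, [0.003, -0.003, 0.092], 0], [45, [0.003, -0.003, 0.092], 0], [45, [0.003, -0.003, -0.05], 0], [45, [0.003, -0.003, -0.17], 0]]}}

```text
time_s: 9.6
eef_pos: [0.5803, -0.0724, 0.1626]
eef_rot: [-0.001, 0.993, 0.121, -0.002]
wrist_force: [1.6, -0.4, 1.5]
opening: 0.528
grasp_force: 0.0
```

```bash
cat >> h.py <<'E'
def seated(x,y,names=('top','side')):
    for c,W,I in cloud(names):
        m=near(W,x,y,.05,.048,.066);P=W[m]
        k=near(W,x,y,.05,.08,.099)
        A=np.c_[P[:,:2]-P[:,:2].mean(0),np.ones(len(P))];f=np.linalg.lstsq(A,P[:,2],rcond=None)[0] if len(P)>9 else None
        print(c,'disc',m.sum(),'mean',np.round(P.mean(0),4),'plane',f,'knob',k.sum(),np.round(W[k].mean(0),4))
E
python3 - <<'E'
from h import *
go()
seated(.581,-.073)
C=cloud();rep(C)
go((.45,-.0815,.13,13.91),(.4455,-.0815,.02,13.91),(.4455,-.0815,.13,13.91),(.4385,.033,.1,13.91),(.4385,.033,.063,13.91))
E
```

```text
now [ 0.5803 -0.0724  0.1626] phi 13.9 open 45.1 F [ 1.6 -0.4  1.5] t 9.6
top disc 52 mean [ 0.5817 -0.1029  0.055 ] plane [-0.04147394 -0.00590022  0.05502884] knob 24 [ 0.5796 -0.0744  0.088 ]
side disc 304 mean [ 0.5795 -0.0661  0.0555] plane [-0.00516777  0.00081191  0.05549834] knob 38 [ 0.5809 -0.0688  0.0873]
top tin 0 43 [ 0.5933 -0.2086]
top tin 1 70 [ 0.4343 -0.2101]
top tin 2 28 [0.4367 0.0318]
top tin 3 67 [ 0.5592 -0.0749]
top lid 0 416 [ 0.5723 -0.3483] 0.0581 knob 34 [ 0.574  -0.3511  0.0469]
top lid 1 48 [0.5935 0.041 ] 0.0575 knob 0 [nan nan nan]
top lid 2 0 [0. 0.] 0.0 knob 0 [nan nan nan]
top lid 3 405 [ 0.443  -0.3426] 0.0588 knob 33 [ 0.4464 -0.3439  0.047 ]
side tin 0 72 [ 0.596  -0.2092]
side tin 1 86 [ 0.4381 -0.2102]
side tin 2 99 [0.44   0.0345]
side tin 3 242 [ 0.584  -0.0749]
side lid 0 232 [ 0.5769 -0.3474] 0.0548 knob 24 [ 0.5749 -0.3477  0.0472]
side lid 1 22 [0.5936 0.0365] 0.0556 knob 0 [nan nan nan]
side lid 2 314 [ 0.4495 -0.0842] 0.0524 knob 34 [ 0.4475 -0.0801  0.0457]
side lid 3 240 [ 0.4495 -0.3459] 0.051 knob 25 [ 0.448  -0.3433  0.0459]
now [ 0.583  -0.0732  0.1654] phi 13.91 open 45.2 F [-0.3 -1.2 -1.3] t 9.8
(0.45, -0.0815, 0.13) [-0.3277, -0.0599, 0.0884] 0.0 rows 3
(0.4455, -0.0815, 0.02) [-0.0109, -0.0027, 0.275] 0.0 rows 3
(0.4455, -0.0815, 0.13) [0.0, 0.0, -0.275] 0.0 rows 3
(0.4385, 0.033, 0.1) [0.0518, -0.2821, 0.075] 0.0 rows 3
(0.4385, 0.033, 0.063) [0.0, 0.0, 0.0925] 0.0 rows 1h.py:41: RuntimeWarning: Mean of empty slice.
  print(c,n,i,m.sum(),np.round(h[0],4),round(h[1],4),'knob',k.sum(),np.round(W[k].mean(0),4))
  ret = um.true_divide(
```

Lid 1 is seated level (disc at 55 mm, knob at 88 mm). Next is lid 2 to tin 2.

{"method": "play_rows", "body": {"plan": [[45, [-0.339, -0.063, 0], 0], [45, [-0.339, -0.063, 0], 0], [45, [-0.339, -0.063, 0], 0], [45, [-0.339, -0.063, 0.1], 0], [45, [-0.339, -0.063, 0.2], 0], [45, [-0.339, -0.063, 0.29], 0], [45, [-0.339, -0.063, 0.34], 0], [45, [-0.339, -0.063, 0.363], 0], [45, [-0.339, -0.063, 0.363], 0], [45, [-0.339, -0.063, 0.363], 0]]}}

```text
time_s: 10.8
eef_pos: [0.4443, -0.0811, 0.0185]
eef_rot: [0.0, 0.993, 0.121, 0.0]
wrist_force: [0.5, 0.7, -0.2]
opening: 0.531
grasp_force: 0.0
```

{"method": "play_rows", "body": {"plan": [[0, [0, 0, 0], 0], [0, [0, 0, 0], 0], [0, [0, 0, 0], 0], [0, [0, 0, 0], 0], [0, [0, 0, 0], 0]]}}

```text
time_s: 11.3
eef_pos: [0.4453, -0.0815, 0.0196]
eef_rot: [0.001, 0.993, 0.121, 0.001]
wrist_force: [-0.9, -0.1, 6.4]
opening: 0.258
grasp_force: 58.6
```

{"method": "play_rows", "body": {"plan": [[0, [0, 0, -0.1], 0], [0, [0, 0, -0.2], 0], [0, [0, 0, -0.275], 0], [0, [0, 0, -0.275], 0], [0, [0.026, -0.141, -0.275], 0], [0, [0.052, -0.282, -0.2], 0], [0, [0.052, -0.282, -0.2], 0], [0, [0.052, -0.282, -0.2], 0], [0, [0.052, -0.282, -0.2], 0], [0, [0.052, -0.282, -0.2], 0]]}}

```text
time_s: 12.3
eef_pos: [0.4377, 0.0327, 0.0985]
eef_rot: [0.0, 0.993, 0.121, 0.0]
wrist_force: [0.1, 1.0, -1.1]
opening: 0.259
grasp_force: 59.3
```

Run:
```python
from h import *
C=cloud(('side',))
for c,W,I in C:
    x=near(W,.4385,.033,.06,.044,.057);print('tin2 side',x.sum(),circ(W[x,:2],.0405,(.4385,.033)))
go((.4385,.033,.063,13.91))
```

```text
tin2 side 57 [0.43984202 0.03430006]
now [0.4378 0.0325 0.0986] phi 13.85 open 22.4 F [-0.4  0.4 -1. ] t 12.3
(0.4385, 0.033, 0.063) [0.002, -0.0007, 0.089] -0.0003 rows 1
```

{"method": "play_rows", "body": {"plan": [[0, [0.002, 0, 0.03], 0], [0, [0.002, 0, 0.06], 0], [0, [0.002, 0, 0.08], 0], [0, [0.002, 0, 0.091], 0], [0, [0.002, 0, 0.091], 0], [45, [0.002, 0, 0.091], 0], [45, [0.002, 0, 0.091], 0], [45, [0.002, 0, 0.091], 0], [45, [0.002, 0, -0.05], 0], [45, [0.002, 0, -0.17], 0]]}}

```text
time_s: 13.35
eef_pos: [0.4362, 0.034, 0.1612]
eef_rot: [-0.001, 0.993, 0.121, -0.003]
wrist_force: [0.5, 0.1, 0.1]
opening: 0.526
grasp_force: 0.0
```

{"method": "play_rows", "body": {"plan": [[45, [0, 0.34, 0], 0], [45, [0, 0.34, 0], 0], [45, [0, 0.34, 0], 0], [45, [0, 0.34, 0], 0]]}}

```text
time_s: 13.75
eef_pos: [0.4719, -0.1024, 0.1624]
eef_rot: [0.001, 0.993, 0.119, 0.001]
wrist_force: [-0.1, 0.6, 0.2]
opening: 0.525
grasp_force: 0.0
```

```bash
python3 - 2>/dev/null <<'E'
from h import *
seated(.4385,.033);seated(.581,-.073)
C=cloud();rep(C);stop(C)
go((.4475,-.3435,.16,13.91),(.4475,-.3435,.02,13.91),(.4475,-.3435,.13,13.91),(.436,-.21,.1,13.91),(.436,-.21,.063,13.91))
E
```

```text
top disc 446 mean [0.4372 0.0329 0.0547] plane [ 0.0066688  -0.01079953  0.05470929] knob 32 [0.4363 0.0331 0.0893]
side disc 376 mean [0.4372 0.0392 0.0552] plane [-0.00539299  0.0022083   0.05518   ] knob 41 [0.4387 0.0376 0.0877]
top disc 280 mean [ 0.5846 -0.06    0.0548] plane [-0.00168359  0.00589521  0.05478784] knob 38 [ 0.5793 -0.0731  0.0866]
side disc 311 mean [ 0.5797 -0.0663  0.0553] plane [0.00348711 0.00630559 0.05529663] knob 32 [ 0.5816 -0.0699  0.0884]
top tin 0 29 [ 0.5937 -0.2095]
top tin 1 40 [ 0.4339 -0.2098]
top tin 2 344 [0.4376 0.0326]
top tin 3 216 [ 0.5769 -0.0845]
top lid 0 403 [ 0.5716 -0.35  ] 0.0587 knob 34 [ 0.5742 -0.3511  0.0463]
top lid 1 66 [0.5911 0.0416] 0.0589 knob 0 [nan nan nan]
top lid 2 15 [ 0.4558 -0.0833] 0.0545 knob 0 [nan nan nan]
top lid 3 422 [ 0.4485 -0.3419] 0.0573 knob 35 [ 0.4462 -0.3444  0.0461]
side tin 0 74 [ 0.5955 -0.2092]
side tin 1 82 [ 0.4373 -0.2105]
side tin 2 279 [0.4403 0.0312]
side tin 3 234 [ 0.586  -0.0751]
side lid 0 109 [ 0.5718 -0.3565] 0.0522 knob 0 [nan nan nan]
side lid 1 23 [0.5903 0.0418] 0.0581 knob 0 [nan nan nan]
side lid 2 20 [ 0.4358 -0.0917] 0.0545 knob 0 [nan nan nan]
side lid 3 254 [ 0.4499 -0.3414] 0.0533 knob 28 [ 0.4476 -0.3414  0.0466]
top stop red z [0.08545098 0.09492336] 47
side stop red z [0.08068965 0.09064287] 91
now [ 0.4703 -0.0971  0.1616] phi 14.0 open 45.3 F [-0.8  0.   0.2] t 14.1
(0.4475, -0.3435, 0.16) [-0.2043, 0.584, 0.004] 0.0005 rows 5
(0.4475, -0.3435, 0.02) [0.0, 0.0, 0.35] 0.0 rows 3
(0.4475, -0.3435, 0.13) [0.0, 0.0, -0.275] 0.0 rows 3
(0.436, -0.21, 0.1) [0.0523, -0.3309, 0.075] 0.0 rows 3
(0.436, -0.21, 0.063) [0.0, 0.0, 0.0925] 0.0 rows 1
```

Both are seated. Next is lid 3 to tin 1.

{"method": "play_rows", "body": {"plan": [[45, [-0.204, 0.584, 0], 0], [45, [-0.204, 0.584, 0], 0], [45, [-0.204, 0.584, 0], 0], [45, [-0.204, 0.584, 0], 0], [45, [-0.204, 0.584, 0], 0], [45, [-0.204, 0.584, 0], 0], [45, [-0.204, 0.584, 0.1], 0], [45, [-0.204, 0.584, 0.15], 0], [45, [-0.204, 0.584, 0.15], 0], [45, [-0.204, 0.584, 0.15], 0]]}}

```text
time_s: 15.05
eef_pos: [0.4481, -0.3436, 0.1021]
eef_rot: [-0.0, 0.993, 0.122, -0.0]
wrist_force: [-0.3, 0.4, 0.6]
opening: 0.531
grasp_force: 0.0
```

{"method": "play_rows", "body": {"plan": [[45, [0, 0, 0.1], 0], [45, [0, 0, 0.17], 0], [45, [0, 0, 0.204], 0], [45, [0, 0, 0.204], 0], [45, [0, 0, 0.204], 0], [0, [0, 0, 0.204], 0], [0, [0, 0, 0.204], 0], [0, [0, 0, 0.204], 0], [0, [0, 0, 0.204], 0], [0, [0, 0, 0.204], 0]]}}

```text
time_s: 16.05
eef_pos: [0.4488, -0.3459, 0.0224]
eef_rot: [0.001, 0.993, 0.121, 0.001]
wrist_force: [-0.4, 0.9, 6.3]
opening: 0.256
grasp_force: 58.8
```

{"method": "play_rows", "body": {"plan": [[0, [0, 0, -0.1], 0], [0, [0, 0, -0.2], 0], [0, [0, 0, -0.275], 0], [0, [0, 0, -0.275], 0], [0, [0.026, -0.165, -0.275], 0], [0, [0.052, -0.331, -0.2], 0], [0, [0.052, -0.331, -0.2], 0], [0, [0.052, -0.331, -0.2], 0], [0, [0.052, -0.331, -0.2], 0], [0, [0.052, -0.331, -0.2], 0]]}}

```text
time_s: 17.05
eef_pos: [0.4366, -0.2123, 0.1008]
eef_rot: [0.001, 0.993, 0.121, 0.001]
wrist_force: [0.6, -0.6, -1.5]
opening: 0.256
grasp_force: 59.5
```

Run:
```python
from h import *
C=cloud(('side',))
for c,W,I in C:
    x=near(W,.436,-.21,.06,.044,.057);print('tin1 side',x.sum(),circ(W[x,:2],.0405,(.436,-.21)))
go((.436,-.21,.063,13.91))
```

```text
tin1 side 46 [ 0.43754725 -0.21023361]
now [ 0.4367 -0.2126  0.1009] phi 13.86 open 22.0 F [-0.6 -0.1 -0.5] t 17.1
(0.436, -0.21, 0.063) [-0.0, -0.0067, 0.0946] -0.0003 rows 1
```

{"method": "play_rows", "body": {"plan": [[0, [0, -0.006, 0.03], 0], [0, [0, -0.006, 0.06], 0], [0, [0, -0.006, 0.08], 0], [0, [0, -0.006, 0.091], 0], [0, [0, -0.006, 0.091], 0], [45, [0, -0.006, 0.091], 0], [45, [0, -0.006, 0.091], 0], [45, [0, -0.006, 0.091], 0], [45, [0, -0.006, -0.05], 0], [45, [0, -0.006, -0.17], 0]]}}

```text
time_s: 18.1
eef_pos: [0.434, -0.2078, 0.1628]
eef_rot: [-0.002, 0.993, 0.121, -0.002]
wrist_force: [0.8, -1.7, 1.3]
opening: 0.525
grasp_force: 0.0
```

{"method": "play_rows", "body": {"plan": [[45, [0, 0.33, 0], 0], [45, [0, 0.33, 0], 0], [45, [0, 0.33, 0], 0], [45, [0, 0.33, 0], 0], [45, [0, 0.33, 0], 0]]}}

```text
time_s: 18.6
eef_pos: [0.4667, -0.337, 0.1629]
eef_rot: [-0.001, 0.993, 0.121, -0.0]
wrist_force: [-0.6, 0.9, -0.7]
opening: 0.533
grasp_force: 0.0
```

```bash
python3 - 2>/dev/null <<'E'
from h import *
seated(.436,-.21)
C=cloud();rep(C);stop(C)
go((.575,-.35,.16,13.91),(.575,-.35,.02,13.91),(.575,-.35,.13,13.91),(.595,-.209,.1,13.91),(.595,-.209,.063,13.91))
E
```

```text
top disc 404 mean [ 0.435  -0.2033  0.0548] plane [0.00056906 0.01661818 0.05484953] knob 36 [ 0.4322 -0.2058  0.0883]
side disc 283 mean [ 0.4341 -0.2016  0.0558] plane [-0.00778304  0.00251277  0.05580775] knob 32 [ 0.4349 -0.2055  0.0872]
top tin 0 69 [ 0.5936 -0.2084]
top tin 1 324 [ 0.4341 -0.2074]
top tin 2 352 [0.4372 0.0333]
top tin 3 345 [ 0.5816 -0.0743]
top lid 0 352 [ 0.5719 -0.3496] 0.0597 knob 32 [ 0.5746 -0.3514  0.0469]
top lid 1 54 [0.5917 0.0352] 0.0554 knob 0 [nan nan nan]
top lid 2 42 [ 0.4448 -0.0846] 0.059 knob 0 [nan nan nan]
top lid 3 1 [ 0.486  -0.2997] 0.0001 knob 0 [nan nan nan]
side tin 0 76 [ 0.5958 -0.2087]
side tin 1 200 [ 0.4386 -0.2098]
side tin 2 277 [0.441  0.0317]
side tin 3 231 [ 0.5842 -0.0749]
side lid 0 232 [ 0.5731 -0.3482] 0.0575 knob 23 [ 0.5763 -0.349   0.0467]
side lid 1 21 [0.5892 0.0417] 0.0564 knob 0 [nan nan nan]
side lid 2 12 [ 0.4368 -0.0907] 0.0475 knob 0 [nan nan nan]
side lid 3 7 [ 0.474  -0.3389] 0.0372 knob 0 [nan nan nan]
top stop red z [0.08636843 0.09342396] 47
side stop red z [0.08242636 0.09250197] 92
now [ 0.467  -0.3357  0.1635] phi 13.97 open 44.9 F [ 0.2 -0.1 -0.4] t 18.8
(0.575, -0.35, 0.16) [0.2534, 0.1, 0.0088] 0.0003 rows 3
(0.575, -0.35, 0.02) [0.0, 0.0, 0.35] 0.0 rows 3
(0.575, -0.35, 0.13) [0.0, 0.0, -0.275] 0.0 rows 3
(0.595, -0.209, 0.1) [0.1333, -0.3301, 0.075] 0.0 rows 3
(0.595, -0.209, 0.063) [0.0, 0.0, 0.0925] 0.0 rows 1
```

{"method": "play_rows", "body": {"plan": [[45, [0.253, 0.1, 0], 0], [45, [0.253, 0.1, 0], 0], [45, [0.253, 0.1, 0], 0], [45, [0.253, 0.1, 0.1], 0], [45, [0.253, 0.1, 0.2], 0], [45, [0.253, 0.1, 0.3], 0], [45, [0.253, 0.1, 0.34], 0], [45, [0.253, 0.1, 0.359], 0], [45, [0.253, 0.1, 0.359], 0], [45, [0.253, 0.1, 0.359], 0]]}}

```text
time_s: 19.8
eef_pos: [0.5762, -0.3525, 0.0226]
eef_rot: [0.001, 0.993, 0.121, 0.001]
wrist_force: [-0.7, -0.5, 0.8]
opening: 0.53
grasp_force: 0.0
```

{"method": "play_rows", "body": {"plan": [[45, [0, 0, 0], 0], [0, [0, 0, 0], 0], [0, [0, 0, 0], 0], [0, [0, 0, 0], 0], [0, [0, 0, 0], 0], [0, [0, 0, 0], 0]]}}

```text
time_s: 20.4
eef_pos: [0.5759, -0.3522, 0.0219]
eef_rot: [0.001, 0.993, 0.121, 0.001]
wrist_force: [-1.0, -0.1, 6.4]
opening: 0.259
grasp_force: 59.0
```

{"method": "play_rows", "body": {"plan": [[0, [0, 0, -0.1], 0], [0, [0, 0, -0.2], 0], [0, [0, 0, -0.275], 0], [0, [0, 0, -0.275], 0], [0, [0.067, -0.165, -0.275], 0], [0, [0.133, -0.33, -0.2], 0], [0, [0.133, -0.33, -0.2], 0], [0, [0.133, -0.33, -0.2], 0], [0, [0.133, -0.33, -0.2], 0], [0, [0.133, -0.33, -0.2], 0]]}}

```text
time_s: 21.4
eef_pos: [0.595, -0.2114, 0.1002]
eef_rot: [0.0, 0.993, 0.121, 0.0]
wrist_force: [-0.2, 0.5, -0.2]
opening: 0.257
grasp_force: 59.2
```

Run:
```python
from h import *
C=cloud(('side',))
for c,W,I in C:
    x=near(W,.595,-.209,.06,.044,.057);print('tin0 side',x.sum(),circ(W[x,:2],.0405,(.595,-.209)))
    k=near(W,.436,-.21,.05,.08,.1);d=near(W,.436,-.21,.06,.048,.062);s=near(W,.436,-.21,.06,.01,.042)
    print('lid3 knob',W[k].mean(0),'tin wall fit',s.sum(),circ(W[s,:2],.042,(.436,-.21)))
    for (x,y) in((.4385,.033),(.581,-.073)):
        s=near(W,x,y,.06,.01,.042);print('wall',circ(W[s,:2],.042,(x,y)))
go((.595,-.209,.063,13.91))
```

```text
tin0 side 52 [ 0.59650888 -0.20928948]
lid3 knob [ 0.43460022 -0.20428271  0.08738626] tin wall fit 132 [ 0.43779268 -0.21335067]
wall [0.44132196 0.03272627]
wall [ 0.5837306  -0.07354704]
now [ 0.5951 -0.2119  0.1005] phi 13.84 open 22.6 F [-0.4 -0.5 -0.8] t 21.4
(0.595, -0.209, 0.063) [0.0016, -0.0072, 0.0937] -0.0004 rows 1
```

{"method": "play_rows", "body": {"plan": [[0, [0, 0, 0.03], 0], [0, [0, 0, 0.06], 0], [0, [0, 0, 0.08], 0], [0, [0, 0, 0.091], 0], [0, [0, 0, 0.091], 0], [45, [0, 0, 0.091], 0], [45, [0, 0, 0.091], 0], [45, [0, 0, 0.091], 0], [45, [0, 0, -0.05], 0], [45, [0, 0, -0.17], 0]]}}

```text
time_s: 22.45
eef_pos: [0.5934, -0.2097, 0.1625]
eef_rot: [-0.002, 0.993, 0.121, -0.002]
wrist_force: [0.7, 0.6, -0.2]
opening: 0.521
grasp_force: 0.0
```

{"method": "play_rows", "body": {"plan": [[45, [-0.4, 0, 0], 0], [45, [-0.4, 0, 0], 0], [45, [-0.4, 0, 0], 0], [45, [-0.4, 0, 0], 0], [45, [-0.4, 0, 0], 0]]}}

```text
time_s: 22.95
eef_pos: [0.4386, -0.2495, 0.1641]
eef_rot: [0.0, 0.993, 0.12, 0.0]
wrist_force: [0.7, 0.6, -0.1]
opening: 0.527
grasp_force: 0.0
```

```bash
python3 - 2>/dev/null <<'E'
from h import *
for t in TIN: seated(*t)
go((.4335,-.206,.16,13.91),(.4335,-.206,.065,13.91),(.4355,-.210,.065,13.91))
E
```

```text
top disc 416 mean [ 0.5931 -0.2087  0.0545] plane [-0.00828004 -0.00144176  0.05450004] knob 36 [ 0.5925 -0.2083  0.0867]
side disc 270 mean [ 0.5926 -0.2046  0.0553] plane [0.01245812 0.01155184 0.05531075] knob 29 [ 0.5953 -0.2083  0.0876]
top disc 137 mean [ 0.4533 -0.1879  0.0551] plane [-0.00082875  0.02034989  0.0550971 ] knob 0 [nan nan nan]
side disc 284 mean [ 0.4333 -0.2028  0.0552] plane [ 0.00459861 -0.0127859   0.05522604] knob 32 [ 0.4348 -0.2056  0.0871]
top disc 447 mean [0.4363 0.033  0.0548] plane [-0.00623126 -0.00458832  0.05481247] knob 32 [0.4364 0.0331 0.0884]
side disc 375 mean [0.437  0.0388 0.0554] plane [-0.00642163  0.00649705  0.05542937] knob 37 [0.4392 0.0366 0.0879]
top disc 335 mean [ 0.5756 -0.0645  0.0552] plane [-0.01438856  0.00698407  0.05519583] knob 37 [ 0.5736 -0.0585  0.0881]
side disc 208 mean [ 0.5741 -0.0594  0.055 ] plane [-0.00637439  0.02985484  0.05504363] knob 36 [ 0.5749 -0.0515  0.0866]
now [ 0.4403 -0.2486  0.1636] phi 13.98 open 45.3 F [ 0.1 -0.   0.7] t 23.4
(0.4335, -0.206, 0.16) [0.0093, -0.1076, 0.0091] 0.0004 rows 1
(0.4335, -0.206, 0.065) [0.0, 0.0, 0.2375] 0.0 rows 2
(0.4355, -0.21, 0.065) [0.0024, 0.0109, -0.0] 0.0 rows 1
```

Lid 0 is seated. Lid 3 sits about 4.5 mm off centre, and tin 3 with its lid has just been knocked. I'll re-centre lid 3 first, then check tin 3.

{"method": "play_rows", "body": {"plan": [[45, [0.009, -0.108, 0], 0], [45, [0.009, -0.108, 0], 0], [45, [0.009, -0.108, 0.1], 0], [45, [0.009, -0.108, 0.2], 0], [45, [0.009, -0.108, 0.244], 0], [45, [0.009, -0.108, 0.244], 0], [0, [0.009, -0.108, 0.244], 0], [0, [0.009, -0.108, 0.244], 0], [0, [0.009, -0.108, 0.244], 0], [0, [0.009, -0.108, 0.244], 0]]}}

```text
time_s: 24.35
eef_pos: [0.4339, -0.2073, 0.0676]
eef_rot: [0.001, 0.993, 0.121, 0.001]
wrist_force: [0.9, -2.2, 2.0]
opening: 0.256
grasp_force: 59.1
```

{"method": "play_rows", "body": {"plan": [[0, [0, 0, -0.01], 0], [0, [0, 0, -0.01], 0], [0, [0.003, 0.01, -0.01], 0], [0, [0.003, 0.01, -0.01], 0], [0, [0.003, 0.01, -0.002], 0], [0, [0.003, 0.01, -0.002], 0], [45, [0.003, 0.01, -0.002], 0], [45, [0.003, 0.01, -0.002], 0], [45, [0.003, 0.01, -0.1], 0], [45, [0.003, 0.01, -0.25], 0]]}}

```text
time_s: 25.35
eef_pos: [0.4328, -0.2081, 0.1544]
eef_rot: [-0.003, 0.993, 0.121, -0.002]
wrist_force: [3.0, -0.9, 0.2]
opening: 0.529
grasp_force: 0.0
```

{"method": "play_rows", "body": {"plan": [[45, [-0.1, 0.3, 0], 0], [45, [-0.1, 0.3, 0], 0], [45, [-0.1, 0.3, 0], 0], [45, [-0.1, 0.3, 0], 0]]}}

```text
time_s: 25.75
eef_pos: [0.4243, -0.3394, 0.1562]
eef_rot: [0.001, 0.993, 0.119, 0.0]
wrist_force: [-0.2, 0.4, 0.2]
opening: 0.529
grasp_force: 0.0
```

```bash
python3 - 2>/dev/null <<'E'
from h import *
seated(.435,-.209);seated(.574,-.055);seated(.595,-.209)
for c,W,I in cloud():
    for (x,y) in((.4385,.033),(.574,-.055),(.435,-.21),(.595,-.209)):
        s=near(W,x,y,.06,.01,.042);print(c,'wall',s.sum(),circ(W[s,:2],.042,(x,y)))
p=camera('side');save(p,'lids.png',(220,110,350,230),5)
E
```

```text
top disc 444 mean [ 0.4339 -0.2071  0.0556] plane [0.00202071 0.00782749 0.05556674] knob 37 [ 0.434  -0.2068  0.0886]
side disc 287 mean [ 0.4346 -0.202   0.0556] plane [0.00411038 0.01128502 0.05559152] knob 30 [ 0.4352 -0.2057  0.0878]
top disc 436 mean [ 0.5721 -0.054   0.055 ] plane [-0.01296112 -0.01391997  0.05501435] knob 36 [ 0.5731 -0.0545  0.0879]
side disc 312 mean [ 0.5723 -0.0469  0.0556] plane [-0.00697797  0.00397497  0.05563922] knob 34 [ 0.5753 -0.0517  0.087 ]
top disc 423 mean [ 0.5924 -0.2079  0.0551] plane [-0.01608858 -0.00787617  0.05508816] knob 38 [ 0.5923 -0.2075  0.0872]
side disc 271 mean [ 0.592  -0.2038  0.0553] plane [-0.01228351  0.0111131   0.05527236] knob 31 [ 0.5944 -0.2073  0.088 ]
top wall 3 [0.43208551 0.01174601]
top wall 21 [ 0.57268746 -0.05734749]
top wall 11 [ 0.43844455 -0.2058829 ]
top wall 31 [ 0.59350325 -0.20929771]
side wall 93 [0.4411263  0.03271112]
side wall 138 [ 0.57599974 -0.05541127]
side wall 138 [ 0.43779867 -0.21193033]
side wall 135 [ 0.59748615 -0.21109564]
```

View pics/lids.png

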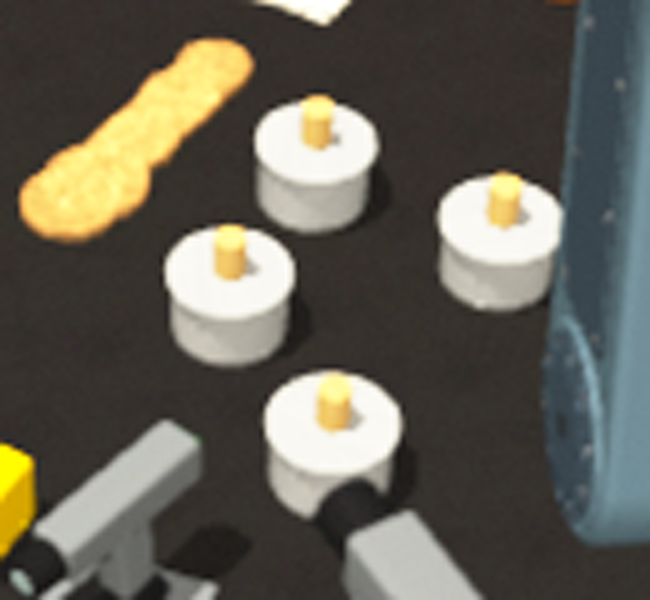

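All four tins are lidded and level; in the crop, knobs at (318,110), (505,190), (230,240) and (334,390). Now the thermometer.

Run:
```python
from h import *
for c,W,I in cloud():
    m=near(W,.493,.213,.12,.110,.13);P=W[m,:2];(r,s,a)=cv2.minAreaRect(P.astype(np.float32))
    u=np.array([np.cos(np.radians(a)),np.sin(np.radians(a))]);print(c,r,s,a,'origin',np.array(r)-.005*u)
go((.45,-.1,.22,50),(.4985,.2115,.18,81.7),(.4985,.2115,.08,81.7))
```

```text
top (0.49796608090400696, 0.215720534324646) (0.15046347677707672, 0.03546436131000519) 81.54977416992188 origin [0.49723133 0.21077481]
side (0.4993116557598114, 0.21820461750030518) (0.15562821924686432, 0.038078032433986664) 81.86228942871094 origin [0.49860389 0.21325496]
now [ 0.425  -0.3354  0.1563] phi 13.96 open 45.1 F [ 0.5 -0.1  1.4] t 26.3
(0.45, -0.1, 0.22) [0.2025, -0.5562, -0.1593] -0.2002 rows 5
(0.4985, 0.2115, 0.18) [0.6745, -0.4077, 0.1] -0.1761 rows 7
(0.4985, 0.2115, 0.08) [0.0, 0.0, 0.25] 0.0 rows 2
```

{"method": "play_rows", "body": {"plan": [[60, [0.05, -0.1, -0.16], -0.04], [60, [0.203, -0.556, -0.16], -0.2], [60, [0.203, -0.556, -0.16], -0.2], [60, [0.203, -0.556, -0.16], -0.2], [60, [0.203, -0.556, -0.16], -0.2], [60, [0.203, -0.556, -0.16], -0.2], [60, [0.203, -0.556, -0.16], -0.2], [60, [0.203, -0.556, -0.16], -0.2], [60, [0.203, -0.556, -0.16], -0.2]]}}

```text
time_s: 27.2
eef_pos: [0.4501, -0.1019, 0.22]
eef_rot: [0.0, 0.907, 0.421, -0.0]
wrist_force: [-1.5, -0.7, -1.0]
opening: 0.702
grasp_force: 0.0
```

{"method": "play_rows", "body": {"plan": [[60, [0.675, -0.408, 0.05], -0.176], [60, [0.675, -0.408, 0.05], -0.176], [60, [0.675, -0.408, 0.05], -0.176], [60, [0.675, -0.408, 0.05], -0.176], [60, [0.675, -0.408, 0.05], -0.176], [60, [0.675, -0.408, 0.05], -0.176], [60, [0.675, -0.408, 0.05], -0.176], [60, [0.675, -0.408, 0.05], -0.176], [60, [0.675, -0.408, 0.05], -0.176], [60, [0.675, -0.408, 0.05], -0.176]]}}

```text
time_s: 28.2
eef_pos: [0.4995, 0.2093, 0.2001]
eef_rot: [0.0, 0.758, 0.652, -0.0]
wrist_force: [0.6, 0.1, 0.3]
opening: 0.701
grasp_force: 0.0
```

Run:
```python
from h import *
import time
go((.498,.212,.08,81.7));C=cloud(('side',));go((.498,.212,.08,81.7));stop(C)
```

```text
now [0.4995 0.2093 0.2001] phi 81.45 open 59.9 F [0.6 0.1 0.3] t 28.2
(0.498, 0.212, 0.08) [0.0062, -0.0048, 0.3002] -0.0014 rows 3
now [0.4995 0.2094 0.2002] phi 81.45 open 59.9 F [0.5 0.1 0.8] t 28.2
(0.498, 0.212, 0.08) [0.006, -0.0047, 0.3005] -0.0014 rows 3
side stop red z [0.08304313 0.09132351] 90
```

{"method": "play_rows", "body": {"plan": [[60, [0.003, -0.002, 0.1], -0.001], [60, [0.003, -0.002, 0.2], -0.001], [60, [0.003, -0.002, 0.26], -0.001], [60, [0.003, -0.002, 0.3], -0.001], [60, [0.003, -0.002, 0.3], -0.001], [25, [0.003, -0.002, 0.3], -0.001], [0, [0.003, -0.002, 0.3], -0.001], [0, [0.003, -0.002, 0.3], -0.001], [0, [0.003, -0.002, 0.3], -0.001], [0, [0.003, -0.002, 0.3], -0.001]]}}

```text
time_s: 29.25
eef_pos: [0.5001, 0.2124, 0.0818]
eef_rot: [0.001, 0.756, 0.655, 0.001]
wrist_force: [1.3, -3.2, 6.7]
opening: 0.389
grasp_force: 61.1
```

{"method": "play_rows", "body": {"plan": [[0, [0, 0, 0], 0], [0, [0, 0, -0.02], 0], [0, [0, 0, -0.06], 0], [0, [0, 0, -0.15], 0], [0, [0, 0, -0.233], 0], [0, [0, 0, -0.233], 0], [0, [0, 0, -0.233], 0]]}}

```text
time_s: 29.95
eef_pos: [0.4981, 0.2127, 0.1732]
eef_rot: [-0.0, 0.756, 0.655, 0.0]
wrist_force: [-0.6, 0.3, -4.4]
opening: 0.391
grasp_force: 60.9
```

```bash
cat >> h.py <<'E'
def therm(x,y,z,names=('top','side')):
    for c,W,I in cloud(names):
        # barrel top below gripper: pts around
        m=near(W,x,y,.13,z+.105,z+.122);P=W[m]
        (r,s,a)=cv2.minAreaRect(P[:,:2].astype(np.float32));print(c,m.sum(),'c',np.round(r,4),'s',np.round(s,4),round(a,2),'z',np.round(np.percentile(P[:,2],[5,50,95]),4))
E
python3 - <<'E'
from h import *
go();
p=camera('side');save(p,'th1.png',(180,130,320,270),4)
therm(.498,.212,.097)
E
```

```text
now [0.4981 0.2127 0.1732] phi 81.79 open 33.4 F [-0.6  0.3 -4.4] t 29.9
top 100 c [0.4832 0.2049] s [0.0385 0.1299] 4.34 z [0.2031 0.2077 0.2151]
side 284 c [0.4958 0.2168] s [0.1447 0.0795] 57.46 z [0.203  0.2087 0.2153]
```

View pics/th1.png

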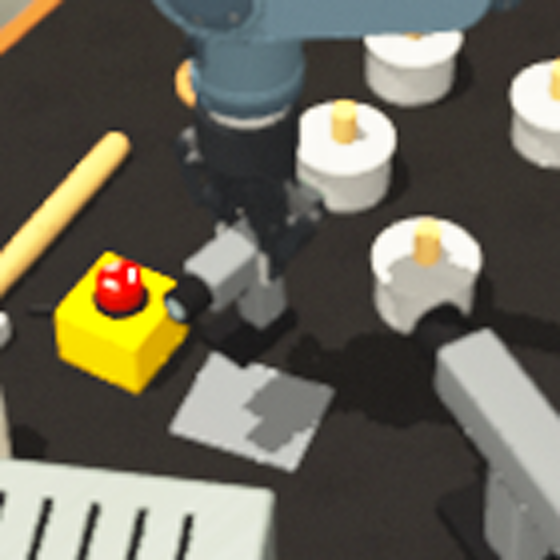

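Held level above the pad; the stop is still down. Moving to the measuring pose.

Run:
```python
from h import *
go((.5205,.3085,.1735,114.6))
```

```text
now [0.4968 0.2122 0.1711] phi 81.78 open 33.4 F [-0.7 -0.3 -4.4] t 30.1
(0.5205, 0.3085, 0.1735) [0.2467, 0.0242, -0.006] -0.1823 rows 4
```

{"method": "play_rows", "body": {"plan": [[0, [0.06, 0.006, 0], -0.03], [0, [0.12, 0.012, 0], -0.07], [0, [0.18, 0.018, 0], -0.11], [0, [0.22, 0.022, 0], -0.15], [0, [0.243, 0.024, -0.002], -0.182], [0, [0.243, 0.024, -0.002], -0.182], [0, [0.243, 0.024, -0.002], -0.182], [0, [0.243, 0.024, -0.002], -0.182]]}}

```text
time_s: 30.9
eef_pos: [0.5214, 0.3065, 0.1732]
eef_rot: [-0.001, 0.542, 0.841, -0.001]
wrist_force: [-0.4, 0.5, -3.9]
opening: 0.393
grasp_force: 60.8
```

Run:
```python
from h import *
go()
yaw=np.radians(114.6);xh=np.array([np.cos(yaw),np.sin(yaw)]);yh=np.array([-xh[1],xh[0]])
for c in('top','side'):
    p=camera(c);W=pts(p).reshape(-1,3);I=p['image'].reshape(-1,3).astype(float);k=~np.isnan(W[:,0]);W=W[k];I=I[k]
    L=np.c_[(W[:,:2]-[.4185,.53])@xh,(W[:,:2]-[.4185,.53])@yh,W[:,2]]
    m=(abs(L[:,1])<.045)&(L[:,0]<-.12)&(L[:,0]>-.34)&(L[:,2]>.16)&(L[:,2]<.225)
    for a in np.arange(-.34,-.12,.02):
        s=m&(L[:,0]>=a)&(L[:,0]<a+.02)
        if s.sum()>2: print(c,round(a,2),s.sum(),'y lo/hi/mean',np.round(np.percentile(L[s,1],[3,97]),4),'ztop',np.round(np.percentile(L[s,2],[50,90,99]),4))
    s=m&(L[:,2]>.175);print('nose tip x',np.percentile(L[s,0],[99,99.8]),'rear',np.percentile(L[s,0],[.5,2]))
    h=(abs(L[:,1])<.1)&(L[:,0]>-.085)&(L[:,0]<-.045)&(L[:,2]>.05)&(L[:,2]<.25)
    d=h&(I.mean(1)<50);print('face',h.sum(),np.median(L[h,0]) if h.any() else '', 'dark',d.sum(),L[d].mean(0) if d.any() else '')
    save(p,'aim_%s.png'%c,(90,130,270,280) if c=='top' else (100,130,320,330),3.5)
```

```text
now [0.5214 0.3065 0.1732] phi 114.39 open 33.6 F [-0.4  0.5 -3.9] t 30.9
top -0.32 54 y lo/hi/mean [-0.0106  0.0207] ztop [0.2098 0.2147 0.2182]
top -0.28 24 y lo/hi/mean [0.003  0.0199] ztop [0.2097 0.2145 0.2184]
top -0.26 4 y lo/hi/mean [0.0206 0.0344] ztop [0.2042 0.2173 0.2177]
top -0.24 8 y lo/hi/mean [0.0141 0.0192] ztop [0.2018 0.2097 0.2113]
top -0.22 48 y lo/hi/mean [-0.0077  0.0199] ztop [0.2089 0.2139 0.218 ]
top -0.2 60 y lo/hi/mean [-0.0115  0.0189] ztop [0.2069 0.2123 0.2144]
top -0.18 5 y lo/hi/mean [0.0053 0.017 ] ztop [0.2011 0.2045 0.206 ]
nose tip x [-0.17781397 -0.17681739] rear [-0.31614231 -0.31524787]
face 592 -0.06059039427250337 dark 22 [-0.06476673 -0.05284705  0.17285861]
side -0.28 18 y lo/hi/mean [-0.0157  0.0029] ztop [0.2112 0.2134 0.2139]
side -0.26 76 y lo/hi/mean [-0.033   0.0296] ztop [0.2108 0.2152 0.2229]
side -0.24 138 y lo/hi/mean [-0.0282  0.0299] ztop [0.2107 0.2195 0.2239]
side -0.22 75 y lo/hi/mean [-0.0155  0.0162] ztop [0.2117 0.2138 0.2187]
side -0.2 86 y lo/hi/mean [-0.0155  0.0154] ztop [0.2084 0.2134 0.2167]
side -0.18 100 y lo/hi/mean [-0.0137  0.0127] ztop [0.2021 0.2087 0.2109]
nose tip x [-0.16248534 -0.16109767] rear [-0.26848574 -0.26459415]
face 0  dark 0
```

View pics/aim_top.png

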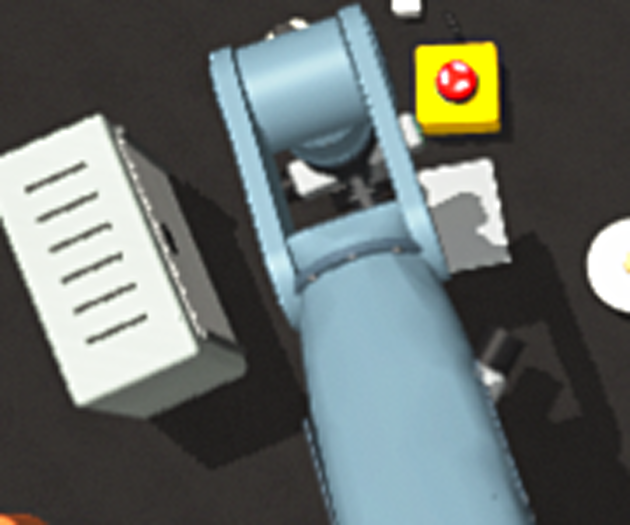

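View pics/aim_side.png

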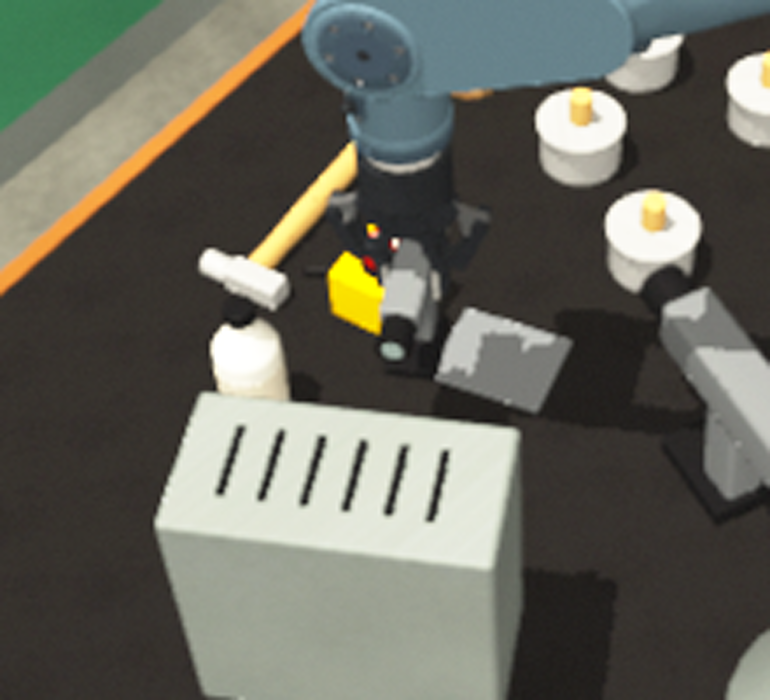

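Aim checks out: lens about 100 mm from the face, lateral error about 1–2 mm, lens height about 195 mm, level. Holding for 4 s.

{"method": "play_rows", "body": {"plan": [[0, [0, 0, 0], 0], [0, [0, 0, 0], 0], [0, [0, 0, 0], 0], [0, [0, 0, 0], 0], [0, [0, 0, 0], 0], [0, [0, 0, 0], 0], [0, [0, 0, 0], 0], [0, [0, 0, 0], 0], [0, [0, 0, 0], 0], [0, [0, 0, 0], 0]]}}

```text
time_s: 32.0
eef_pos: [0.522, 0.3073, 0.1742]
eef_rot: [0.0, 0.541, 0.841, -0.0]
wrist_force: [-0.3, 0.9, -4.4]
opening: 0.394
grasp_force: 60.8
```

{"method": "play_rows", "body": {"plan": [[0, [0, 0, 0], 0], [0, [0, 0, 0], 0], [0, [0, 0, 0], 0], [0, [0, 0, 0], 0], [0, [0, 0, 0], 0], [0, [0, 0, 0], 0], [0, [0, 0, 0], 0], [0, [0, 0, 0], 0], [0, [0, 0, 0], 0], [0, [0, 0, 0], 0]]}}

```text
time_s: 33.0
eef_pos: [0.522, 0.3073, 0.1742]
eef_rot: [-0.0, 0.541, 0.841, -0.0]
wrist_force: [-0.4, 0.8, -4.3]
opening: 0.391
grasp_force: 60.8
```

{"method": "play_rows", "body": {"plan": [[0, [0, 0, 0], 0], [0, [0, 0, 0], 0], [0, [0, 0, 0], 0], [0, [0, 0, 0], 0], [0, [0, 0, 0], 0], [0, [0, 0, 0], 0], [0, [0, 0, 0], 0], [0, [0, 0, 0], 0], [0, [0, 0, 0], 0], [0, [0, 0, 0], 0]]}}

```text
time_s: 34.0
eef_pos: [0.522, 0.3073, 0.1742]
eef_rot: [-0.0, 0.541, 0.841, -0.0]
wrist_force: [0.2, -0.3, -4.1]
opening: 0.392
grasp_force: 60.8
```

{"method": "play_rows", "body": {"plan": [[0, [0, 0, 0], 0], [0, [0, 0, 0], 0], [0, [0, 0, 0], 0], [0, [0, 0, 0], 0], [0, [0, 0, 0], 0], [0, [0, 0, 0], 0], [0, [0, 0, 0], 0], [0, [0, 0, 0], 0], [0, [0, 0, 0], 0], [0, [0, 0, 0], 0]]}}

```text
time_s: 35.0
eef_pos: [0.522, 0.3073, 0.1742]
eef_rot: [0.0, 0.541, 0.841, 0.0]
wrist_force: [-0.9, 0.6, -4.1]
opening: 0.389
grasp_force: 60.8
```

Run:
```python
from h import *
go((.498,.2122,.1735,81.75),(.498,.2122,.083,81.75))
```

```text
now [0.522  0.3073 0.1742] phi 114.53 open 33.2 F [-0.9  0.6 -4.1] t 35.0
(0.498, 0.2122, 0.1735) [-0.1914, -0.1533, 0.0019] 0.1821 rows 4
(0.498, 0.2122, 0.083) [0.0, 0.0, 0.2262] 0.0 rows 2
```

{"method": "play_rows", "body": {"plan": [[0, [-0.05, -0.04, 0], 0.03], [0, [-0.1, -0.08, 0], 0.07], [0, [-0.15, -0.12, 0], 0.11], [0, [-0.18, -0.145, 0], 0.15], [0, [-0.191, -0.153, 0], 0.182], [0, [-0.191, -0.153, 0], 0.182], [0, [-0.191, -0.153, 0], 0.182], [0, [-0.191, -0.153, 0], 0.182]]}}

```text
time_s: 35.8
eef_pos: [0.4982, 0.2128, 0.1743]
eef_rot: [0.0, 0.755, 0.655, 0.0]
wrist_force: [-0.1, 0.5, -4.1]
opening: 0.391
grasp_force: 61.5
```

{"method": "play_rows", "body": {"plan": [[0, [0, 0, 0.08], 0], [0, [0, 0, 0.15], 0], [0, [0, 0, 0.2], 0], [0, [0, 0, 0.22], 0], [0, [0, 0, 0.228], 0], [0, [0, 0, 0.232], 0], [0, [0, 0, 0.232], 0], [0, [0, 0, 0.232], 0]]}}

```text
time_s: 36.6
eef_pos: [0.4989, 0.2126, 0.0825]
eef_rot: [0.0, 0.756, 0.655, 0.001]
wrist_force: [0.9, 0.2, -4.5]
opening: 0.389
grasp_force: 61.4
```

Run:
```python
from h import *
go()
p=camera('side');save(p,'back.png',(180,150,300,270),5)
```

```text
now [0.4989 0.2126 0.0825] phi 81.78 open 33.2 F [ 0.9  0.2 -4.5] t 36.6
```

View pics/back.png

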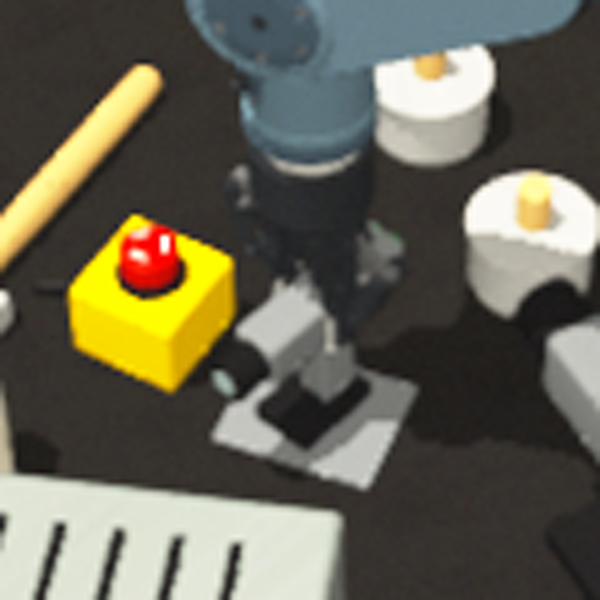

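The view shows the thermometer upright over the pad, foot at (315,405), still hanging by about a millimetre. Setting it down and releasing.

{"method": "play_rows", "body": {"plan": [[0, [0, 0, 0.003], 0], [0, [0, 0, 0.004], 0], [0, [0, 0, 0.004], 0], [60, [0, 0, 0.004], 0], [60, [0, 0, 0.004], 0], [60, [0, 0, 0.004], 0], [60, [0, 0, 0.004], 0], [60, [0, 0, -0.08], 0], [60, [0, 0, -0.18], 0], [60, [0, 0, -0.3], 0]]}}

```text
time_s: 37.65
eef_pos: [0.4968, 0.2121, 0.2012]
eef_rot: [-0.001, 0.756, 0.655, -0.002]
wrist_force: [0.4, -0.3, -1.0]
opening: 0.704
grasp_force: 0.0
```

Run:
```python
from h import *
for c,W,I in cloud():
    m=near(W,.493,.213,.12,.110,.13);P=W[m];r=cv2.minAreaRect(P[:,:2].astype(np.float32));print(c,m.sum(),np.round(r[0],4),np.round(r[1],4),r[2],np.percentile(P[:,2],[5,50,95]))
    red=(I[:,0]>120)&(I[:,1]<60)&near(W,.62,.21,.06,.05,.11);print(c,red.sum(),W[red].mean(0),np.percentile(W[red,2],98))
    b=near(W,.622,.214,.09,.054,.066);print('box',np.round(cv2.minAreaRect(W[b,:2].astype(np.float32))[0],4))
go((.6225,.2145,.19,81.7),(.6225,.2145,.063,81.7))
```

```text
top 181 [0.4946 0.2136] [0.1442 0.0346] 83.76314544677734 [0.11133466 0.11869518 0.12611046]<stdin>:4: RuntimeWarning: Mean of empty slice.
  ret = um.true_divide(
Traceback (most recent call last):
IndexError: index -1 is out of bounds for axis 0 with size 0
```

Run:
```python
from h import *
go((.6225,.2145,.19,81.7),(.6225,.2145,.064,81.7))
C=cloud(('side',));stop(C)
```

```text
now [0.5024 0.2133 0.2089] phi 81.79 open 59.9 F [ 1.1 -0.5  0.3] t 37.8
(0.6225, 0.2145, 0.19) [0.0458, 0.2968, 0.0473] 0.0005 rows 3
(0.6225, 0.2145, 0.064) [0.0, 0.0, 0.315] 0.0 rows 3
side stop red z [0.08251119 0.09269967] 91
```

{"method": "play_rows", "body": {"plan": [[62, [0.046, 0.297, 0], 0], [62, [0.046, 0.297, 0], 0], [62, [0.046, 0.297, 0], 0], [62, [0.046, 0.297, 0], 0], [62, [0.046, 0.297, 0], 0], [62, [0.046, 0.297, 0.1], 0], [62, [0.046, 0.297, 0.2], 0], [62, [0.046, 0.297, 0.25], 0], [62, [0.046, 0.297, 0.25], 0], [62, [0.046, 0.297, 0.25], 0]]}}

```text
time_s: 38.8
eef_pos: [0.6174, 0.2139, 0.1017]
eef_rot: [-0.0, 0.756, 0.655, -0.0]
wrist_force: [-0.4, -0.1, 0.2]
opening: 0.727
grasp_force: 0.0
```

Run:
```python
from h import *
go((.6225,.2145,.064,81.7))
p=camera('side');save(p,'grab.png',(170,150,270,250),5)
```

```text
now [0.6174 0.2139 0.1017] phi 81.8 open 62.1 F [-0.4 -0.1  0.2] t 38.8
(0.6225, 0.2145, 0.064) [0.0033, 0.0123, 0.0944] 0.0006 rows 1
```

View pics/grab.png

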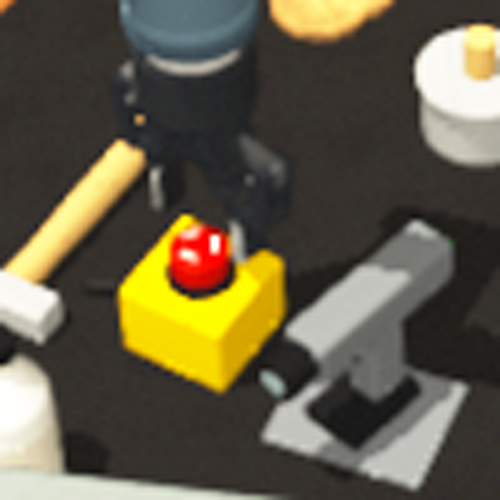

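Thermometer stands upright on the pad and the fingers straddle the red head. Down, grip, and turn.

{"method": "play_rows", "body": {"plan": [[62, [0.003, 0.012, 0], 0], [62, [0.003, 0.012, 0.05], 0], [62, [0.003, 0.012, 0.094], 0], [62, [0.003, 0.012, 0.094], 0], [62, [0.003, 0.012, 0.094], 0], [40, [0.003, 0.012, 0.094], 0], [30, [0.003, 0.012, 0.094], 0], [30, [0.003, 0.012, 0.094], 0], [30, [0.003, 0.012, 0.094], 0], [30, [0.003, 0.012, 0.094], 0]]}}

```text
time_s: 39.85
eef_pos: [0.6266, 0.2139, 0.0662]
eef_rot: [0.002, 0.756, 0.654, 0.003]
wrist_force: [7.2, -0.3, -0.6]
opening: 0.44
grasp_force: 60.6
```

{"method": "play_rows", "body": {"plan": [[30, [0, 0, 0], 0.04], [30, [0, 0, 0], 0.08], [30, [0, 0, 0], 0.12], [30, [0, 0, 0], 0.16], [30, [0, 0, 0], 0.2], [30, [0, 0, 0], 0.24], [30, [0, 0, 0], 0.265], [30, [0, 0, 0], 0.27], [30, [0, 0, 0], 0.27], [30, [0, 0, 0], 0.27]]}}

```text
time_s: 40.85
eef_pos: [0.6263, 0.2149, 0.0725]
eef_rot: [0.001, 0.958, 0.286, 0.004]
wrist_force: [-14.3, -3.6, 38.2]
opening: 0.445
grasp_force: 64.5
```

Run:
```python
from h import *
go();o=get_obs();print(o['torque'],o['grasp_force'])
C=cloud(('side',));stop(C)
```

```text
now [0.6263 0.2149 0.0725] phi 33.25 open 38.0 F [-14.3  -3.6  38.2] t 40.9
[-0.24593617  2.47372599  0.42220311] 64.53494087151235
side stop red z [0.09062109 0.09751323] 21
```

It sprang up (the gripper was lifted 6 mm). Relieve the pull, release, and retreat.

{"method": "play_rows", "body": {"plan": [[30, [0, 0, -0.01], 0], [30, [0, 0, -0.018], 0], [62, [0, 0, -0.018], 0], [62, [0, 0, -0.018], 0], [62, [0, 0, -0.018], 0], [62, [0, 0, -0.06], 0], [62, [0, 0, -0.15], 0], [62, [0, 0, -0.27], 0], [62, [0, 0, -0.39], 0], [62, [0, 0, -0.39], 0]]}}

```text
time_s: 41.9
eef_pos: [0.6277, 0.2149, 0.2305]
eef_rot: [0.001, 0.958, 0.286, 0.008]
wrist_force: [0.9, 0.3, 1.8]
opening: 0.726
grasp_force: 0.0
```

{"method": "play_rows", "body": {"plan": [[62, [-0.4, 0.2, 0], 0], [62, [-0.4, 0.2, 0], 0], [62, [-0.4, 0.2, 0], 0], [62, [-0.4, 0.2, 0], 0], [62, [-0.4, 0.2, 0], 0]]}}

```text
time_s: 42.4
eef_pos: [0.5317, 0.0569, 0.2207]
eef_rot: [0.0, 0.959, 0.284, -0.0]
wrist_force: [0.9, 0.1, -0.3]
opening: 0.728
grasp_force: 0.0
```

Run:
```python
from h import *
go()
C=cloud();stop(C)
for t in [(.594,-.209),(.435,-.209),(.438,.033),(.574,-.054)]: seated(*t)
p=camera('side');save(p,'end.png',(130,100,380,270),3)
```

```text
now [0.5317 0.0569 0.2207] phi 32.97 open 62.2 F [ 0.9  0.1 -0.3] t 42.4
top stop red z [0.09156982 0.09976442] 49
side stop red z [0.08933772 0.09881738] 93
top disc 420 mean [ 0.592  -0.2081  0.0548] plane [-0.00868082  0.01044053  0.05481985] knob 34 [ 0.5923 -0.2079  0.0875]
side disc 268 mean [ 0.5921 -0.2039  0.0554] plane [-0.00036334  0.01803554  0.0553519 ] knob 31 [ 0.5943 -0.2078  0.0875]
top disc 437 mean [ 0.4339 -0.2072  0.0551] plane [0.01557928 0.00878474 0.05507831] knob 37 [ 0.434  -0.2068  0.088 ]
side disc 288 mean [ 0.4346 -0.2018  0.0555] plane [-0.00793004 -0.00478063  0.05550421] knob 32 [ 0.4356 -0.2049  0.0874]
top disc 0 mean [nan nan nan] plane None knob 0 [nan nan nan]
side disc 374 mean [0.437  0.0388 0.0554] plane [-0.00549765  0.00125129  0.05536205] knob 42 [0.4379 0.0378 0.088 ]
top disc 280 mean [ 0.5709 -0.0683  0.0549] plane [0.00867015 0.0171563  0.05489987] knob 37 [ 0.5726 -0.0542  0.0896]
side disc 292 mean [ 0.5705 -0.0464  0.0553] plane [-0.00284944 -0.00206313  0.05531958] knob 34 [ 0.5738 -0.051   0.0874]h.py:59: RuntimeWarning: Mean of empty slice.
  A=np.c_[P[:,:2]-P[:,:2].mean(0),np.ones(len(P))];f=np.linalg.lstsq(A,P[:,2],rcond=None)[0] if len(P)>9 else None
  ret = um.true_divide(
h.py:60: RuntimeWarning: Mean of empty slice.
  print(c,'disc',m.sum(),'mean',np.round(P.mean(0),4),'plane',f,'knob',k.sum(),np.round(W[k].mean(0),4))
```

View pics/end.png

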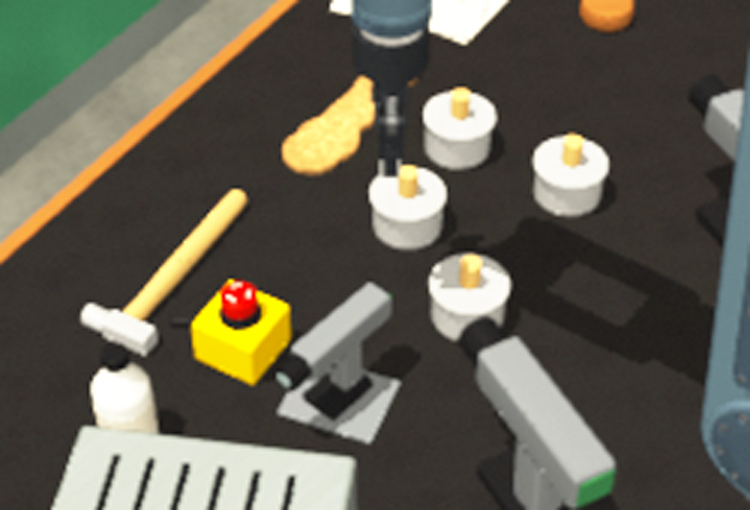

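The final view shows the stop head up at (238,300), four level lids, the thermometer upright on its pad at (340,360), and the insole, hammer and flask in place. The arm is clear at z = 0.22.

```bash
python3 -c "
from bench import *
print(hand_in())"
```

```text
the job is handed in; nothing more can be done
None
```

The job is handed in at about 42 s of the 208 s allowed: stop latched, all four tins lidded and level, thermometer held on the dot for 4 s and stood back on its pad, and the stop turned until it sprang up; no verdict was returned.

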